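Pick machine feet from the stock carousel

TASK

First take the cardboard carton off the carousel's wire guard, where it covers the picking window, and lay it flat and lengthwise on the cork board. Then turn the carousel by its hub bar to bring each levelling foot (rubber pad with a tall stud and nut) to the window, and stand all the feet there are upright on the floor of the grey tray. Leave the plain rubber buffers standing in the carousel, the tray flat on the bench, and do not disturb the tin, the jar or the spanner.

Things in the scene. Friction and masses are not known exactly. Their poses are not given: they have to be found in the camera images.
- guard: fixed grey base plate (356 mm across, 10 mm thick) with a steel wire guard (6 mm wire) over the carousel: a ring of 172 mm radius and straight wires, all with wire centres 165 mm above the bench, on four posts. Origin: on the carousel's axis at bench height; z up; -x points from the axis to the picking window, roughly to the robot.
- window (a point): the picking window's middle, at wire height, 120 mm from the axis towards -x of the guard. The window is the gap between two wires parallel to the guard's x axis, 80 mm to either side (160 mm between wire centres); open outwards, and inwards as far as the cross wire 55 mm behind the axis. Feet can be lifted out only here. Axes as guard.
- hub (a point): on the axis, middle of the black hub bar: 80 mm long (this point's x), 16 thick (y), from 179 to 229 mm above the bench, above the guard; grip it across and turn it. Turns with the green carousel: six pockets, middles 120 mm from the axis at 0, 60 .. 300 degrees from this x; floor 24 mm above the bench, divider walls and rim (150 mm radius) up to 52 mm. At most one item a pocket.
- carousel (a joint): turn of the carousel since the start, rad, positive anticlockwise from above; turns freely either way any number of times, stays where it is left (friction about 0.12 N m).
- footA: levelling foot: black rubber pad 56 mm across, 16 high, on it a steel collar 24 across up to 28 mm height, then an upright steel stud 16 across up to 130; hexagon nut (28 over flats, 32 over corners) on it from 104 to 118 mm height. 0.35 kg, bottom-heavy. Origin: centre of underside, z along the stud. Feet are alike; some may be absent. It starts in a carousel pocket.
- footB: levelling foot: black rubber pad 56 mm across, 16 high, on it a steel collar 24 across up to 28 mm height, then an upright steel stud 16 across up to 130; hexagon nut (28 over flats, 32 over corners) on it from 104 to 118 mm height. 0.35 kg, bottom-heavy. Origin: centre of underside, z along the stud. Feet are alike; some may be absent. It starts in a carousel pocket.
- footC: levelling foot: black rubber pad 56 mm across, 16 high, on it a steel collar 24 across up to 28 mm height, then an upright steel stud 16 across up to 130; hexagon nut (28 over flats, 32 over corners) on it from 104 to 118 mm height. 0.35 kg, bottom-heavy. Origin: centre of underside, z along the stud. Feet are alike; some may be absent. It starts in a carousel pocket.
- footD: levelling foot: black rubber pad 56 mm across, 16 high, on it a steel collar 24 across up to 28 mm height, then an upright steel stud 16 across up to 130; hexagon nut (28 over flats, 32 over corners) on it from 104 to 118 mm height. 0.35 kg, bottom-heavy. Origin: centre of underside, z along the stud. Feet are alike; some may be absent. It starts in a carousel pocket.
- bufferA: rubber buffer: plain black rubber cylinder 56 mm across, 70 mm high, flat top with a thin steel disc, no stud. Origin: centre of the underside. It stands in a pocket of the carousel and stays there.
- bufferB: rubber buffer: plain black rubber cylinder 56 mm across, 70 mm high, flat top with a thin steel disc, no stud. Origin: centre of the underside. It stands in a pocket of the carousel and stays there.
- carton: closed cardboard carton 60 (x) x 200 (y) x 45 (z) mm, 0.25 kg, with a strip of paper round its middle. Origin at its middle. At the start it lies on the two window wires, across the window.
- tray: loose grey plastic tray, open-topped, 270 (x) x 120 (y) mm outside, 30 mm high, walls and floor 5 mm thick, 0.9 kg. Origin: centre of its underside. It lies to one side of the carousel, on left or right.
- board: cork board fixed on the bench, 280 (x) x 160 (y) x 6 mm, on the other side of the carousel. Origin: centre of its underside.
- tin: bystander: metal can 84 mm across, 110 mm high. Origin: underside.
- jar: bystander: white jar 60 mm across, 90 mm high. Origin: underside.
- spanner: bystander: steel spanner 180 mm long lying on the bench in front of the carousel. Origin: underside.
Not all that is in view belongs to the job. What is shaped like the footC but blue or red is not meant.

How it is judged:
By the outcome, as a careful person would: the job done as asked, in the order asked, and still so for the second after the job is handed in, with the robot touching nothing.
Of footA, footB, footC, footD only 3 to 4 are there at a start; the rules pass over those that are not, and their reading is None.
At some moment in a run one of tray may be knocked a few centimetres aside while the robot is not near it.
Once in a run the grip may slacken for a moment while it holds something.
It also fails if it takes over 210 s, if anything falls off the work surface, if the arm or the gripper's body presses on something with over 40 N, if the wrist force passes 120 N, or if a joint passes its speed limit or range.

ROBOT

A 7-joint arm with a two-finger parallel gripper is mounted at the origin on the work surface. World frame = base frame: x ahead of the robot, y to its left, z up, the work surface at z = 0. Lengths are in mm, angles in rad, forces in N, time in s.
With the tool pointing down it reaches from about 400 to 875 mm from the base axis. Payload 4.4 kg.
Tool frame: the origin (TCP) lies midway between the tips of the shut fingers; the grasp point (between the pads) lies 19 mm behind it; z points along the fingers, y is the line along which they close (so a half turn about z gives the same grasp; the last joint's range is limited). The gripper opens to 85 mm and grips with 20 to 120 N. Pads are 22 mm wide; open, the fingers measure 114 mm over their backs; the gripper's body (76 mm by 85 mm) begins 54 mm behind the grasp point. The pads swing forward as they close: fully open they stand 13 mm farther back than shut.
Start: joints at [1.097, 0.628, 0.038, 1.517, -0.027, 0.996, -0.02], TCP at [257.812, -596.7, 231.313] pointing down, gripper open.
Joint ranges: [-3.06, 3.06], [-0.37, 2.12], [-1.25, 1.32], [0.18, 2.47], [-1.1, 4.24], [0.23, 1.98], [-2.94, 2.94]. Speed limits (rad/s): [2.57, 2.57, 3.14, 3.14, 3.14, 3.14, 3.14].

INTERFACE

Orientations are given as [roll, pitch, yaw] about the fixed x, y, z axes, in that order (R = Rz(yaw) Ry(pitch) Rx(roll)).
In Python, from cell import ctrl gives the robot as it stands.
- The arm moves only by the shell command python3 -m handwheel 'ROWS'. ROWS is JSON, a list of rows, each a list of 3 entries, a list of its own where there are three numbers: the turn, a rotation vector about the tool's x, y, z in degrees, then the shift along the tool's x, y, z in m, then the closure, from 0 (fully open) to 1 (shut). A call has 1 to 5 rows; each row shifts and turns the commanded pose from where the row before left it, along the tool's axes as they then stand; what a row does not reach is not made up. A row lasts 1/12 s, in which the tool goes at most 41.7 mm and 7.16 degrees, less where a joint would pass 70% of its speed; a pose out of reach is approached as far as the arm can. A call is refused whole if a number of a shift passes 0.0417 or a number of a turn 7.16, either way. A call with a gripper value outside its range is refused whole. The fingers move at their own pace and stop on an object; the grip force is fixed at half the most. Time passes only in rows, so rows that do not move let the fingers close. It gives the time, the measured TCP pose, the force, the opening and the grip force at its end, in the units of the state.
- ctrl.read_state(): the state, without advancing time (a new reading comes with each control period).
- ctrl.get_image(name): name is "scene" or "top" or "wrist"; returns a dict with "pixels" (384x512x3 uint8, red, green, blue), "fx", "fy", "cx", "cy" (pixels), "pose" (4x4, takes a point from camera to world coordinates); the wrist camera has in their place "T_tool_cam" (4x4, takes a point from camera to tool coordinates, whose origin is the TCP and whose axes are the flange's). Camera axes: x right, y up, looking along -z (the intrinsics and any distortion apply to the point x, -y, -z); pixel columns grow to the right and rows downward; lengths in mm; the calibration is good to about 2 mm. The wrist camera is an equidistant fisheye: a pixel r from the principal point sees the ray r / f radians off the axis. A picture is of the moment at which its call begins: read the wrist's pose just before it. There is no depth.
- ctrl.finish_job(): hands the job in; it is judged then, once.
The state is a dict: "clock": time; "qpos": joint angles; "qd": joint speeds; "tau": joint torques, N m; "eef_pos": TCP position; "tool_rot": TCP orientation; "force": force on the tool from outside, world axes, zero at the start; "torque": the same for the moment, N m; "width": finger opening in mm; "gripper_force": force on a finger pad.
Only numpy, scipy, OpenCV 4.12 (cv2) and the standard library are available. Lean on these libraries where they do the work, as an engineer would, in place of code of your own. Each camera call takes 0.05 s, during which the arm holds its last target. There are 200 camera calls.

## Working session

There is one attempt and no reset: what is moved stays moved. The work goes in short steps, Python scripts to look and compute and a shell command to move; the robot and the scene stay as the last step left them, time stands still between calls to the robot, and variables do not carry over. Pictures are saved under pics/ and viewed, at most 14 in all, crops included, and the job is handed in when it is done.

```bash
ls; mkdir -p pics; python3 - <<'E'
from cell import ctrl
import cv2,numpy as np
s=ctrl.read_state();print(s)
for n in["scene","top","wrist"]:
    im=ctrl.get_image(n);cv2.imwrite(f"pics/a_{n}.png",im["pixels"][:,:,::-1])
    print(n,{k:(np.round(v,3).tolist() if k!="pixels" else 0) for k,v in im.items()})
E
```

```text
pics
{'clock': 0.0, 'qpos': array([ 1.0972073 ,  0.62938659,  0.03845196,  1.51836823, -0.02703591,
        0.99633582, -0.01999631]), 'qd': array([ 1.67566605e-03,  3.09871621e-04,  7.33229654e-05,  7.79860735e-04,
       -5.12896914e-04, -2.34518780e-04, -3.97569637e-04]), 'tau': array([-1.04513001e-03, -5.63409984e+01,  1.22523744e+00, -1.93453288e+01,
        1.07661783e-02,  1.04225779e-02, -1.66545271e-05]), 'eef_pos': array([ 257.55275139, -596.09657164,  230.36299654]), 'tool_rot': array([-3.13961271e+00,  4.33616804e-06,  4.07765087e-01]), 'force': array([-0.21065745, -0.78095216,  0.61626999]), 'torque': array([ 0.05027125,  0.02254122, -0.01744959]), 'gripper_force': 0.0, 'width': 85.2050334733574}
scene {'pixels': 0, 'fx': 387.014, 'fy': 387.014, 'cx': 247.27, 'cy': 195.162, 'pose': [[-0.535, -0.668, 0.518, 1063.344], [0.845, -0.429, 0.319, 259.442], [0.009, 0.609, 0.793, 908.052], [0.0, 0.0, 0.0, 1.0]]}
top {'pixels': 0, 'fx': 385.792, 'fy': 385.792, 'cx': 257.543, 'cy': 196.228, 'pose': [[0.008, 0.988, -0.156, 373.551], [-1.0, 0.01, 0.01, -26.243], [0.011, 0.156, 0.988, 1363.751], [0.0, 0.0, 0.0, 1.0]]}
wrist {'pixels': 0, 'fx': 297.319, 'fy': 297.319, 'cx': 258.551, 'cy': 186.978, 'T_tool_cam': [[0.001, 0.956, 0.292, 74.156], [1.0, -0.001, 0.001, 0.251], [0.001, 0.292, -0.956, -142.35], [0.0, 0.0, 0.0, 1.0]]}
```

View pics/a_top.png

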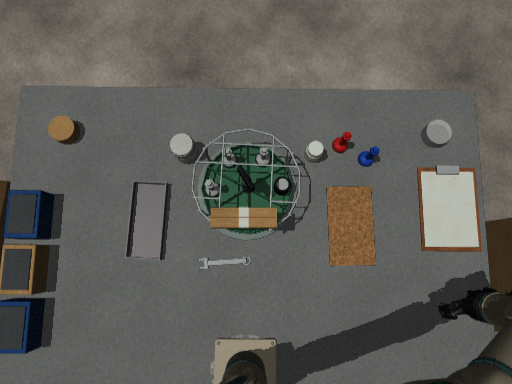

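View pics/a_scene.png

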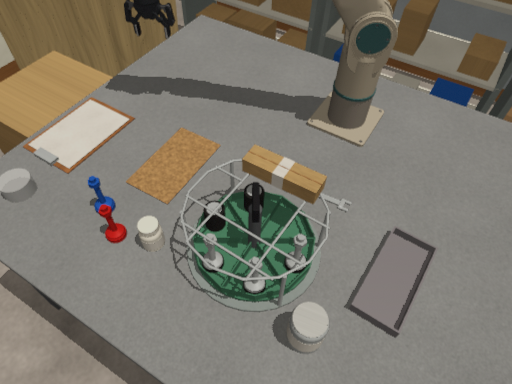

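The top view shows the carousel at (247,187), with the carton at (243,218) across the window. The tray is at (148,220), the board at (351,226), the tin at (181,145) and the jar at (315,151). I can see three studs at (229,157), (264,155) and (212,187) and a buffer at (282,185). Next I'll measure these and view an enlarged crop.

```bash
cat > h.py <<'E'
from cell import ctrl
import cv2,numpy as np
def grab(n):
    s=ctrl.read_state(); im=ctrl.get_image(n); im["s"]=s
    im["bgr"]=np.ascontiguousarray(im["pixels"][:,:,::-1]); im["hsv"]=cv2.cvtColor(im["bgr"],cv2.COLOR_BGR2HSV)
    return im
def cast(im,uv,z):
    """pixels -> world points on plane z (any camera)"""
    uv=np.atleast_2d(np.asarray(uv,float)); d=(uv-[im["cx"],im["cy"]])/[im["fx"],im["fy"]]
    if "pose" in im: T=np.array(im["pose"]); c=np.c_[d[:,0],-d[:,1],-np.ones(len(d))]
    else:
        from scipy.spatial.transform import Rotation as R
        W=np.eye(4); W[:3,:3]=R.from_euler("xyz",im["s"]["tool_rot"]).as_matrix(); W[:3,3]=im["s"]["eef_pos"]
        T=W@np.array(im["T_tool_cam"]); r=np.linalg.norm(d,axis=1)+1e-9
        c=np.c_[d[:,0]/r*np.sin(r),-d[:,1]/r*np.sin(r),-np.cos(r)]
    w=c@T[:3,:3].T; o=T[:3,3]
    return o+w*((z-o[2])/w[:,2])[:,None]
def rect(im,mask,z,box=None):
    """largest blob -> world rectangle centre, sizes, yaw of long side"""
    m=mask.astype(np.uint8)*255
    if box: b=np.zeros_like(m); b[box[1]:box[3],box[0]:box[2]]=1; m*=b
    m=cv2.morphologyEx(m,cv2.MORPH_CLOSE,np.ones((5,5)))
    c=max(cv2.findContours(m,cv2.RETR_EXTERNAL,cv2.CHAIN_APPROX_NONE)[0],key=cv2.contourArea)[:,0]
    p=cast(im,c,z)[:,:2].astype(np.float32)
    (cx,cy),(w,h),a=cv2.minAreaRect(p)
    if w<h: w,h,a=h,w,a+90
    return np.round([cx,cy,w,h,(a+90)%180-90],1)
def st(): 
    s=ctrl.read_state(); print(round(s["clock"],2),np.round(s["eef_pos"],1),np.round(np.degrees(s["tool_rot"]),1),"F",np.round(s["force"],1),"w",round(s["width"],1),round(s["gripper_force"],1),"q7",round(s["qpos"][6],2))
E
python3 - <<'E'
from h import *
im=grab("top"); H=im["hsv"]
for u,v in[(235,218),(350,225),(148,220),(131,230),(240,178),(247,200),(270,110)]: print((u,v),H[v,u])
br=(H[...,0]>5)&(H[...,0]<25)&(H[...,1]>90)&(H[...,2]>70)
print("carton",rect(im,br,213,(200,195,290,240)))
print("board",rect(im,br,6,(315,175,390,275)))
dk=(H[...,2]<62)
print("tray dark",rect(im,dk,30,(115,170,180,270)))
m=(H[...,2]<40).astype(np.uint8)*255
c=[k for k in cv2.findContours(m[160:200,225:270],cv2.RETR_EXTERNAL,cv2.CHAIN_APPROX_NONE)[0]]
for k in c:
    if cv2.contourArea(k)>20: print("dark",cv2.contourArea(k),cv2.minAreaRect(k),cast(im,np.array(cv2.minAreaRect(k)[0])+[225,160],229).round(1))
cv2.imwrite("pics/b.png",cv2.resize(im["bgr"][120:280,120:310],None,fx=4,fy=4,interpolation=cv2.INTER_CUBIC)[:600,:])
E
```

```text
(235, 218) [ 17 132 139]
(350, 225) [ 15 148 126]
(148, 220) [ 15   9 115]
(131, 230) [15 12 41]
(240, 178) [ 72 134  82]
(247, 200) [ 71 109  70]
(270, 110) [53 10 99]
carton [491.   62.2  83.7  60.1 -89.1]
board [ 488.6 -368.4  279.3  159.7    1.4]
tray dark [498.3 335.6 263.7 132.7  -2.5]
dark 244.0 ((22.79808807373047, 26.585548400878906), (32.533870697021484, 35.72857666015625), 19.025604248046875) [[581.5  -8.1 229. ]]
```

View pics/b.png

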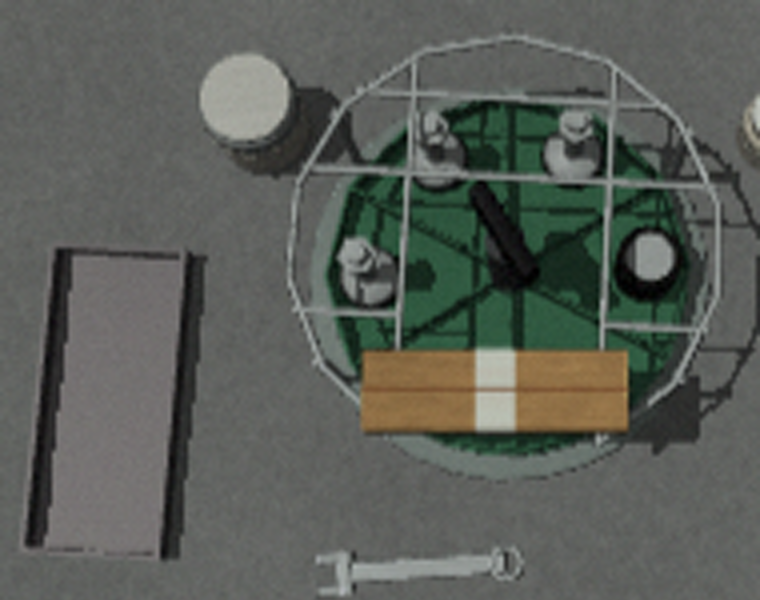

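The crop shows the hub bar from (478,190) to (530,275). The window wires run (415,65)-(400,345) and (614,65)-(603,440), and the cross wire runs (310,170)-(715,187). There are studs at (430,125), (577,122) and (352,250), and a buffer at (655,255).

```bash
python3 - <<'E'
from h import *
im=grab("top"); H=im["hsv"]
def P(l,z): return cast(im,np.array(l)/4+119.6,z)[:,:2].round(1)
print("leftwire",P([(415,65),(400,345)],165).tolist(),"right",P([(614,65),(603,440)],165).tolist(),"cross",P([(310,170),(715,187)],165).tolist())
print("ring top/left/right",P([(512,37),(292,230),(718,230)],165).tolist())
m=((H[...,2]<45)).astype(np.uint8); m[:163]=0;m[192:]=0;m[:,:236]=0;m[:,256:]=0
q=np.argwhere(m)[:,::-1]; 
p=cast(im,q,229)[:,:2].astype(np.float32); print("hub",len(q),cv2.minAreaRect(p))
print("hub ends",P([(478,190),(528,275)],229).tolist())
print("studs top",P([(432,120),(577,117),(350,243)],154).tolist(),"buf",P([(655,255)],94).tolist())
w=(H[...,1]<50)&(H[...,2]>150)
b=((H[...,0]>5)&(H[...,0]<25)&(H[...,1]>90)&(H[...,2]>70))|w
b[:207]=0;b[228:]=0;b[:,:209]=0;b[:,278:]=0
print("carton",rect(im,b,213))
print("tray corners",P([(57,248),(205,256),(25,548),(178,556)],30).tolist())
E
```

```text
leftwire [[758.5, 73.7], [531.0, 80.4]] right [[760.4, -86.7], [458.2, -78.7]] cross [[670.8, 155.3], [660.4, -167.4]]
ring top/left/right [[782.9, -4.1], [621.9, 167.9], [625.5, -169.5]]
hub 307 ((607.73779296875, -0.8531150817871094), (79.82456970214844, 56.8492431640625), 0.9678570032119751)
hub ends [[640.8, 18.8], [576.2, -19.5]]
studs top [[716.1, 59.9], [719.9, -57.4], [614.1, 123.1]] buf [[618.4, -125.0]]
carton [491.8   6.6 200.5  60.1 -89.5]
tray corners [[631.6, 394.9], [625.8, 265.2], [371.5, 407.0], [365.9, 276.9]]
```

```bash
python3 -m handwheel '[[[0,0,-6.7],[0,0,-0.009],0],[[0,0,-6.7],[0,0,-0.009],0],[[0,0,-6.7],[0,0,-0.009],0],[[0,0,-6.7],[0,0,-0.009],0],[[0,0,-6.7],[0,0,-0.009],0]]'
python3 -m handwheel '[[[0,0,-6.7],[0,0,-0.009],0],[[0,0,-6.7],[0,0,-0.009],0],[[0,0,-6.7],[0,0,-0.009],0],[[0,0,-6.7],[0,0,-0.009],0],[[0,0,-6.8],[0,0,-0.009],0]]'; python3 -c "from h import *;st()"
```

```text
clock: 0.67
eef_pos: [257.7, -596.6, 276.6]
tool_rot: [-3.141, -0.0, 0.998]
force: [-0.7, 1.0, -0.1]
width: 85.1
gripper_force: 0.0
clock: 1.08
eef_pos: [257.6, -596.6, 321.6]
tool_rot: [-3.141, -0.0, 1.585]
force: [0.3, 0.4, -0.6]
width: 85.2
gripper_force: 0.0
1.08 [ 257.6 -596.6  321.6] [-180.    -0.    90.8] F [ 0.3  0.4 -0.6] w 85.2 0.0 q7 1.0
```

```bash
R='x'
python3 -m handwheel '[[[0,0,0],[0.015,0.006,0],0],[[0,0,0],[0.03,0.012,0],0],[[0,0,0],[0.03,0.012,0],0],[[0,0,0],[0.03,0.012,0],0],[[0,0,0],[0.03,0.012,0],0]]' >/dev/null
python3 -m handwheel '[[[0,0,0],[0.03,0.012,0],0],[[0,0,0],[0.03,0.012,0],0],[[0,0,0],[0.03,0.012,0],0],[[0,0,0],[0.03,0.012,0],0],[[0,0,0],[0.03,0.012,0],0]]' >/dev/null
python3 -m handwheel '[[[0,0,0],[0.03,0.012,0],0],[[0,0,0],[0.03,0.012,0],0],[[0,0,0],[0.03,0.012,0],0],[[0,0,0],[0.03,0.012,0],0],[[0,0,0],[0.03,0.012,0],0]]' >/dev/null
python3 -m handwheel '[[[0,0,0],[0.03,0.012,0],0],[[0,0,0],[0.03,0.012,0],0],[[0,0,0],[0.03,0.012,0],0],[[0,0,0],[0.03,0.012,0],0],[[0,0,0],[0.015,0.009,0],0]]' >/dev/null
python3 - <<'E'
from h import *
st(); im=grab("wrist"); cv2.imwrite("pics/c.png",im["bgr"]); H=im["hsv"]
b=((H[...,0]>5)&(H[...,0]<25)&(H[...,1]>90)&(H[...,2]>70))
n,l,s,c=cv2.connectedComponentsWithStats(b.astype(np.uint8))
for i in range(1,n):
    if s[i,4]>300: print(s[i],cast(im,c[i],213).round(1))
E
```

```text
2.75 [484.8 -20.4 321.7] [ 1.799e+02 -1.000e-01  9.070e+01] F [0.7 0.4 0. ] w 85.8 0.0 q7 -0.19
[  232    39    72   219 12439] [[491.   16.3 213. ]]
[ 186  287  144   43 4788] [[ 485.9 -155.2  213. ]]
```

View pics/c.png

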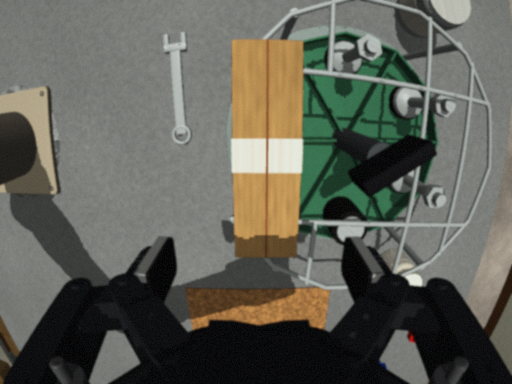

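The wrist view shows the carton with its paper strip centred at (267,155) and its side edges at columns 232 and 302.

```bash
python3 - <<'E'
from h import *
im=grab("wrist")
P=cast(im,[(232,155.5),(302,155.5),(267,155.5),(233,40),(302,40),(237,234),(299,234)],213)[:,:2]; print(P.round(1).tolist()); st()
E
```

```text
[[463.3, 7.8], [523.7, 8.8], [493.4, 8.2], [463.3, 106.9], [520.8, 108.5], [467.1, -66.5], [525.4, -65.8]]
2.85 [485.4 -21.1 321.5] [ 1.799e+02 -1.000e-01  9.080e+01] F [-0.3 -0.7  0.5] w 85.3 0.0 q7 -0.19
```

```bash

python3 -m handwheel '[[[0,0,-0.4],[0.0284,0.0079,0],0],[[0,0,0],[0,0,0.03],0],[[0,0,0],[0,0,0.035],0],[[0,0,0],[0,0,0.035],0],[[0,0,0],[0,0,0.03],0]]' >/dev/null
python3 -m handwheel '[[[0,0,0],[0,0,0.015],0],[[0,0,0],[0,0,0.008],0],[[0,0,0],[0,0,0],0],[[0,0,0],[0,0,0],0],[[0,0,0],[0,0,0],0.5]]'
python3 -m handwheel '[[[0,0,0],[0,0,0],1],[[0,0,0],[0,0,0],1],[[0,0,0],[0,0,0],1],[[0,0,0],[0,0,0],1],[[0,0,0],[0,0,0],1]]'
python3 -m handwheel '[[[0,0,0],[0,0,0],1],[[0,0,0],[0,0,0],1],[[0,0,0],[0,0,0],1],[[0,0,0],[0,0,0],1],[[0,0,0],[0,0,0],1]]'
```

```text
clock: 3.68
eef_pos: [492.9, 3.3, 169.5]
tool_rot: [3.139, 0.0, 1.585]
force: [-0.8, -0.8, 0.4]
width: 75.4
gripper_force: 0.0
clock: 4.1
eef_pos: [492.7, 3.4, 169.8]
tool_rot: [3.139, 0.001, 1.585]
force: [-0.7, -0.5, 6.7]
width: 59.8
gripper_force: 64.0
clock: 4.52
eef_pos: [492.7, 3.4, 169.8]
tool_rot: [3.139, 0.001, 1.585]
force: [-1.6, -0.4, 7.0]
width: 60.0
gripper_force: 64.0
```

```bash

python3 -m handwheel '[[[0,0,0],[0,0,-0.01],1],[[0,0,0],[0,0,-0.015],1],[[0,0,0],[0,0,-0.015],1],[[0,0,0],[0,0,0],1],[[0,0,0],[0,0,0],1]]'
python3 -m handwheel '[[[0,0,0],[-0.02,0,0],1],[[0,0,0],[-0.03,0,0],1],[[0,0,0],[-0.03,0,0],1],[[0,0,0],[-0.03,0,0],1],[[0,0,0],[-0.03,0,0],1]]'
python3 -m handwheel '[[[0,0,0],[-0.03,0,0],1],[[0,0,0],[-0.03,0,0],1],[[0,0,0],[-0.03,0,0],1],[[0,0,0],[-0.02,0,0],1],[[0,0,0],[0,0,0],1]]'
```

```text
clock: 4.93
eef_pos: [492.3, 3.5, 209.2]
tool_rot: [3.14, 0.0, 1.586]
force: [-0.0, -0.3, -3.5]
width: 59.2
gripper_force: 65.9
clock: 5.35
eef_pos: [493.0, -137.6, 207.4]
tool_rot: [-3.14, -0.0, 1.586]
force: [0.4, 0.9, -3.0]
width: 59.5
gripper_force: 65.7
clock: 5.77
eef_pos: [493.8, -252.7, 206.8]
tool_rot: [-3.139, 0.003, 1.578]
force: [0.8, -0.2, -2.6]
width: 59.6
gripper_force: 65.7
```

```bash

python3 -m handwheel '[[[0,0,3.4],[0,0,0],1],[[0,0,6],[0,0,0],1],[[0,0,6],[0,0,0],1],[[0,0,6],[0,0,0],1],[[0,0,6],[0,0,0],1]]'>/dev/null
python3 -m handwheel '[[[0,0,6],[0,0,0],1],[[0,0,6],[0,0,0],1],[[0,0,6],[0,0,0],1],[[0,0,6],[0,0,0],1],[[0,0,6],[0,0,0],1]]'>/dev/null
python3 -m handwheel '[[[0,0,6],[0,0,0],1],[[0,0,6],[0,0,0],1],[[0,0,6],[0,0,0],1],[[0,0,6],[0,0,0],1],[[0,0,6],[0,0,0],1]]'>/dev/null
python3 -m handwheel '[[[0,0,2],[0,0,0],1],[[0,0,0],[0,0,0],1],[[0,0,0],[0,0,0],1]]'
python3 - <<'E'
from h import *
im=grab("top"); im2=grab("scene"); cv2.imwrite("pics/d.png",cv2.resize(np.hstack([im["bgr"],im2["bgr"]]),(800,300)))
st()
E
```

```text
clock: 7.27
eef_pos: [495.2, -245.6, 207.5]
tool_rot: [-3.141, 0.002, 0.028]
force: [0.2, 0.2, -2.7]
width: 59.3
gripper_force: 65.6
7.37 [ 495.4 -245.9  207.9] [-180.     0.     1.5] F [-0.2  0.2 -3. ] w 59.5 65.6 q7 -1.14
```

View pics/d.png

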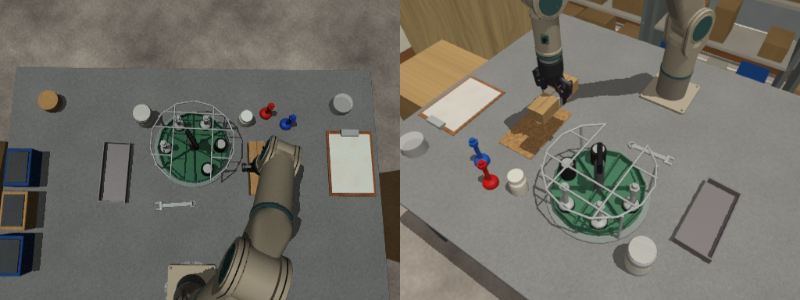

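The carton is held level and already aligned with the board. A second buffer has come into view at the robot side of the carousel.

```bash

python3 -m handwheel '[[[0,0,0],[-0.001,0.015,0],1],[[0,0,0],[-0.002,0.03,0],1],[[0,0,0],[-0.002,0.03,0],1],[[0,0,0],[-0.002,0.03,0],1],[[0,0,0],[-0.002,0.017,0],1]]'>/dev/null
python3 -m handwheel '[[[0,0,0],[0,0,0.02],1],[[0,0,0],[0,0,0.03],1],[[0,0,0],[0,0,0.03],1],[[0,0,0],[0,0,0.03],1],[[0,0,0],[0,0,0.03],1]]'
python3 -m handwheel '[[[0,0,0],[0,0,0.02],1],[[0,0,0],[0,0,0.015],1],[[0,0,0],[0,0,0.007],1],[[0,0,0],[0,0,0],1],[[0,0,0],[0,0,0],1]]'
```

```text
clock: 8.2
eef_pos: [489.7, -368.6, 66.9]
tool_rot: [-3.141, -0.0, 0.026]
force: [0.5, -0.3, -3.1]
width: 59.3
gripper_force: 66.0
clock: 8.62
eef_pos: [490.0, -368.7, 26.5]
tool_rot: [3.142, -0.0, 0.026]
force: [-0.4, -0.0, -1.3]
width: 59.3
gripper_force: 65.8
```

```bash

python3 -m handwheel '[[[0,0,0],[0,0,0.008],1],[[0,0,0],[0,0,0.005],1],[[0,0,0],[0,0,0],1],[[0,0,0],[0,0,0],1]]'
python3 -m handwheel '[[[0,0,0],[0,0,0.003],1],[[0,0,0],[0,0,0.001],1],[[0,0,0],[0,0,0],1],[[0,0,0],[0,0,0],1]]'
```

```text
clock: 8.95
eef_pos: [489.7, -368.5, 13.4]
tool_rot: [-3.142, 0.0, 0.026]
force: [-0.4, 0.3, -2.6]
width: 59.5
gripper_force: 65.8
clock: 9.28
eef_pos: [489.7, -368.5, 9.3]
tool_rot: [-3.142, 0.0, 0.026]
force: [-0.1, 0.1, -3.1]
width: 59.5
gripper_force: 65.8
```

```bash

python3 -m handwheel '[[[0,0,0],[0,0,0.001],1],[[0,0,0],[0,0,0.001],1],[[0,0,0],[0,0,0],1]]'
python3 -m handwheel '[[[0,0,0],[0,0,0],0.3],[[0,0,0],[0,0,0],0.1],[[0,0,0],[0,0,0],0],[[0,0,0],[0,0,0],0],[[0,0,0],[0,0,0],0]]'
python3 -m handwheel '[[[0,0,0],[0,0,-0.02],0],[[0,0,0],[0,0,-0.04],0],[[0,0,0],[0,0,-0.04],0],[[0,0,0],[0,0,-0.04],0],[[0,0,0],[0,0,-0.04],0]]'
python3 -m handwheel '[[[0,0,0],[0,0,-0.04],0],[[0,0,0],[0,0,-0.04],0],[[0,0,0],[0,0,-0.03],0],[[0,0,0],[0,0,0],0],[[0,0,0],[0,0,0],0]]'
python3 - <<'E'
from h import *
im=grab("top"); w=grab("wrist"); cv2.imwrite("pics/e.png",np.hstack([cv2.resize(im["bgr"][130:260,180:310],(420,420),interpolation=cv2.INTER_CUBIC),cv2.resize(w["bgr"],(380,420))]))
H=w["hsv"];b=((H[...,0]>5)&(H[...,0]<25)&(H[...,1]>90)&(H[...,2]>70))
st()
E
```

```text
clock: 9.53
eef_pos: [490.0, -368.7, 7.9]
tool_rot: [3.141, -0.0, 0.026]
force: [-0.9, 0.4, 2.0]
width: 59.1
gripper_force: 65.9
clock: 9.95
eef_pos: [489.9, -368.6, 7.3]
tool_rot: [3.141, -0.0, 0.025]
force: [-0.6, 0.0, -0.4]
width: 84.9
gripper_force: 0.0
clock: 10.37
eef_pos: [489.4, -368.4, 189.1]
tool_rot: [-3.141, 0.0, 0.025]
force: [0.2, 0.2, -1.0]
width: 85.3
gripper_force: 0.0
clock: 10.78
eef_pos: [490.6, -369.2, 299.5]
tool_rot: [3.139, -0.004, 0.025]
force: [-0.9, 0.0, -0.5]
width: 85.4
gripper_force: 0.0
10.88 [ 489.1 -368.1  296.4] [-1.799e+02  1.000e-01  1.500e+00] F [-0.2 -0.1  0.7] w 85.2 0.0 q7 -0.94
```

View pics/e.png

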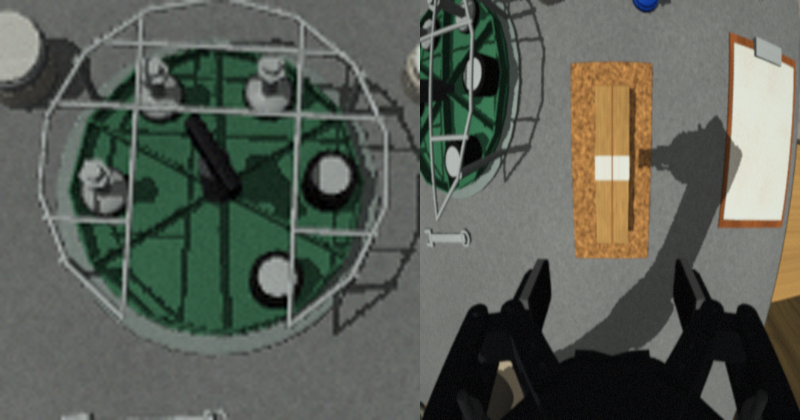

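The carton lies centred and lengthwise on the board. The carousel holds three feet (crop positions (155,85), (270,85) and (97,180)) and two buffers ((330,175) and (275,278)), and the pocket at lower left is empty. Next I'll move over the hub.

```bash

python3 -m handwheel '[[[0,0,-7.1],[0,0,0],0],[[0,0,-7.1],[0,0,0],0],[[0,0,-7.1],[0,0,0],0],[[0,0,-7.1],[0,0,0],0],[[0,0,0],[0.012,-0.011,0],0]]'>/dev/null
python3 -m handwheel '[[[0,0,0],[0.024,-0.0215,0],0],[[0,0,0],[0.024,-0.0215,0],0],[[0,0,0],[0.024,-0.0215,0],0],[[0,0,0],[0.024,-0.0215,0],0],[[0,0,0],[0.024,-0.0215,0],0]]'>/dev/null
python3 -m handwheel '[[[0,0,0],[0.024,-0.0215,0],0],[[0,0,0],[0.024,-0.0215,0],0],[[0,0,0],[0.024,-0.0215,0],0],[[0,0,0],[0.024,-0.0215,0],0],[[0,0,0],[0.024,-0.0215,0],0]]'>/dev/null
python3 -m handwheel '[[[0,0,0],[0.024,-0.021,0],0],[[0,0,0],[0.012,-0.011,0],0],[[0,0,0],[0,0,0],0],[[0,0,0],[0,0,0],0]]'
python3 - <<'E'
from h import *
w=grab("wrist"); cv2.imwrite("pics/f.png",w["bgr"]); st()
E
```

```text
clock: 12.47
eef_pos: [610.2, -0.4, 295.3]
tool_rot: [-3.14, 0.003, 0.524]
force: [-0.4, -0.5, -0.4]
width: 85.0
gripper_force: 0.0
12.52 [610.1  -2.3 295.6] [-180.     0.2   29.9] F [-1.8  0.   0.5] w 85.6 0.0 q7 -1.18
```

View pics/f.png

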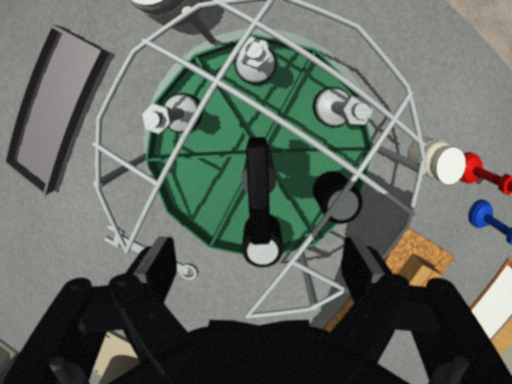

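The wrist view shows the hub bar running from (258,141) down to about (265,235). The fingers are spread either side of it.

```bash
python3 - <<'E'
from h import *
w=grab("wrist"); H=w["hsv"]
V=H[...,2]
for v in (150,165,180,195,210,225):
    xs=[u for u in range(225,300) if V[v,u]<28 and H[v,u,1]<256]; print(v,xs[0],xs[-1],cast(w,[(xs[0]-.5,v),(xs[-1]+.5,v)],229)[:,:2].round(1).tolist())
print(cast(w,[(258,141),(265,235)],229)[:,:2].round(1).tolist()); st()
E
```

```text
150 244 267 [[637.4, 25.7], [645.9, 10.9]]
165 244 265 [[627.8, 20.4], [635.7, 6.6]]
180 262 266 [[624.6, 3.5], [626.4, 0.4]]
195 254 265 [[611.6, 2.9], [616.0, -4.8]]
210 248 266 [[599.0, 0.9], [606.1, -11.5]]
225 245 277 [[586.9, -3.2], [599.6, -25.2]]
[[648.2, 20.0], [587.4, -21.2]]
12.57 [610.2  -3.2 296. ] [-180.     0.2   29.8] F [-0.4  0.8 -0.5] w 85.5 0.0 q7 -1.18
```

```bash

python3 -m handwheel '[[[0,0,-0.6],[0,0,0.02],0],[[0,0,0],[0,0,0.03],0],[[0,0,0],[0,0,0.03],0],[[0,0,0],[0,0,0.02],0],[[0,0,0],[0,0,0.01],0]]'
python3 -m handwheel '[[[0,0,0],[0,0,0],0.5],[[0,0,0],[0,0,0],0.7],[[0,0,0],[0,0,0],1],[[0,0,0],[0,0,0],1],[[0,0,0],[0,0,0],1]]'
python3 -m handwheel '[[[0,0,0],[0,0,0],1],[[0,0,0],[0,0,0],1],[[0,0,0],[0,0,0],1],[[0,0,0],[0,0,0],1],[[0,0,0],[0,0,0],1]]'; python3 -c "from h import *;st();print(ctrl.read_state()['torque'])"
```

```text
clock: 12.98
eef_pos: [608.6, -3.9, 184.1]
tool_rot: [-3.14, 0.006, 0.529]
force: [0.6, 0.4, 0.1]
width: 85.6
gripper_force: 0.0
clock: 13.4
eef_pos: [611.9, -1.4, 188.8]
tool_rot: [3.14, -0.002, 0.532]
force: [0.4, -0.0, -0.5]
width: 25.5
gripper_force: 0.0
clock: 13.82
eef_pos: [610.9, 0.4, 188.8]
tool_rot: [-3.14, -0.001, 0.533]
force: [-2.9, 2.5, 6.1]
width: 15.3
gripper_force: 59.4
13.82 [6.109e+02 4.000e-01 1.888e+02] [-1.799e+02 -1.000e-01  3.050e+01] F [-2.9  2.5  6.1] w 15.3 59.4 q7 -1.2
[ 0.52683841  0.62251659 -0.0248518 ]
```

```bash

python3 -m handwheel '[[[0,0,-3.3],[0,0,0],1],[[0,0,-6.8],[0,0,0],1],[[0,0,-6.8],[0,0,0],1],[[0,0,-6.8],[0,0,0],1],[[0,0,-6.8],[0,0,0],1]]'
python3 -m handwheel '[[[0,0,0],[0,0,0],1],[[0,0,0],[0,0,0],1]]'; python3 -c "from h import *;st();print(ctrl.read_state()['torque'])"
```

```text
clock: 14.23
eef_pos: [611.1, 0.1, 188.8]
tool_rot: [3.141, -0.002, 1.07]
force: [-2.1, 2.4, 3.5]
width: 15.0
gripper_force: 59.1
clock: 14.4
eef_pos: [611.2, 0.3, 188.8]
tool_rot: [-3.141, -0.003, 1.064]
force: [-3.2, 3.4, 6.1]
width: 15.4
gripper_force: 60.7
14.4 [6.112e+02 3.000e-01 1.888e+02] [-180.    -0.2   60.9] F [-3.2  3.4  6.1] w 15.4 60.7 q7 -0.77
[ 0.68373     0.55835296 -0.89627373]
```

```bash

python3 -m handwheel '[[[0,0,-6.8],[0,0,0],1],[[0,0,-6.8],[0,0,0],1],[[0,0,-6.8],[0,0,0],1],[[0,0,-6.8],[0,0,0],1],[[0,0,-6.8],[0,0,0],1]]'
python3 -m handwheel '[[[0,0,-6.8],[0,0,0],1],[[0,0,-6.8],[0,0,0],1],[[0,0,-6.8],[0,0,0],1],[[0,0,-3],[0,0,0],1],[[0,0,0],[0,0,0],1]]'
python3 -m handwheel '[[[0,0,0],[0,0,0],1],[[0,0,0],[0,0,0],1]]'; python3 -c "from h import *;st();print(ctrl.read_state()['torque'])"
```

```text
clock: 14.82
eef_pos: [611.5, 0.2, 188.8]
tool_rot: [3.14, -0.002, 1.663]
force: [0.0, 3.8, 2.9]
width: 15.3
gripper_force: 59.0
clock: 15.23
eef_pos: [611.7, 0.3, 188.8]
tool_rot: [3.139, -0.001, 2.069]
force: [0.2, 3.2, 5.7]
width: 15.3
gripper_force: 59.2
clock: 15.4
eef_pos: [611.7, 0.2, 188.8]
tool_rot: [3.139, -0.0, 2.066]
force: [-1.2, 2.7, 5.9]
width: 15.3
gripper_force: 59.2
15.4 [6.117e+02 2.000e-01 1.888e+02] [179.8  -0.  118.4] F [-1.2  2.7  5.9] w 15.3 59.2 q7 0.05
[ 0.47436624  0.48123908 -0.00459845]
```

```bash

python3 -m handwheel '[[[0,0,0],[0,0,0],0.5],[[0,0,0],[0,0,0],0],[[0,0,0],[0,0,0],0],[[0,0,0],[0,0,0],0],[[0,0,0],[0,0,0],0]]'
python3 -m handwheel '[[[0,0,0],[0,0,-0.02],0],[[0,0,0],[0,0,-0.03],0],[[0,0,0],[0,0,-0.03],0],[[0,0,0],[0,0,-0.03],0],[[0,0,-6],[0,0,0],0]]'
python3 -m handwheel '[[[0,0,-7],[0,0,0],0],[[0,0,-7],[0,0,0],0],[[0,0,-7],[0,0,0],0],[[0,0,-7],[0,0,0],0],[[0,0,-7],[0,0,0],0]]'
python3 -m handwheel '[[[0,0,-7],[0.02,0,0],0],[[0,0,-7],[0.03,0,0],0],[[0,0,-5],[0.03,0,0],0],[[0,0,0],[0.04,0,0],0],[[0,0,0],[0,0,0],0]]'
python3 - <<'E'
from h import *
st();w=grab("wrist"); t=grab("top");s=grab("scene");st()
cv2.imwrite("pics/g.png",np.hstack([cv2.resize(w["bgr"],(512,384)),cv2.resize(s["bgr"][130:320,160:350],(384,384))])[:,:800])
E
```

```text
clock: 15.82
eef_pos: [611.0, -1.8, 187.2]
tool_rot: [-3.141, 0.0, 2.065]
force: [0.4, 0.1, 0.6]
width: 74.4
gripper_force: 0.0
clock: 16.23
eef_pos: [614.2, -0.4, 303.8]
tool_rot: [3.132, 0.006, 2.171]
force: [1.1, 0.4, 0.3]
width: 85.4
gripper_force: 0.0
clock: 16.65
eef_pos: [610.9, -1.7, 297.3]
tool_rot: [-3.141, 0.0, 2.787]
force: [0.8, 0.2, -0.8]
width: 85.5
gripper_force: 0.0
clock: 17.07
eef_pos: [484.0, 17.3, 295.6]
tool_rot: [-3.136, -0.01, 3.118]
force: [-0.7, -0.8, -0.8]
width: 85.0
gripper_force: 0.0
17.07 [484.   17.3 295.6] [-179.7   -0.6  178.7] F [-0.7 -0.8 -0.8] w 85.0 0.0 q7 0.97
17.22 [493.9  16.8 297.8] [-1.800e+02  1.000e-01  1.783e+02] F [ 1.2 -0.7 -0.6] w 85.4 0.0 q7 0.97
```

View pics/g.png

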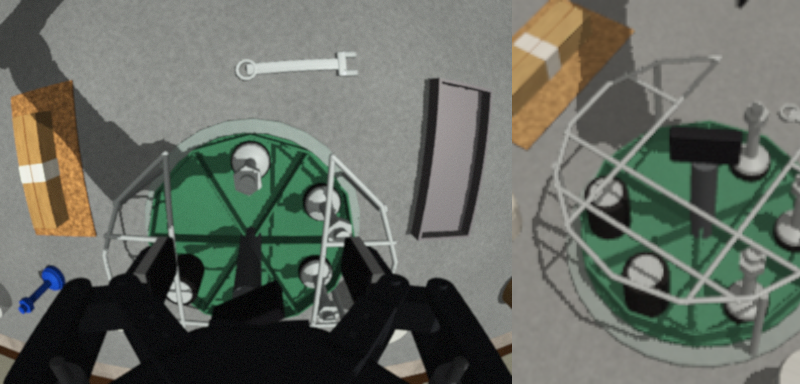

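The wrist view shows a foot in the window, with its pad at (251,158) and stud top near (247,185). The tray is clear at (452,158).

```bash
python3 - <<'E'
from h import *
st();w=grab("wrist");H=w["hsv"];st()
m=((H[...,1]<45)&(H[...,2]>60)).astype(np.uint8); m[:138]=0;m[205:]=0;m[:,:215]=0;m[:,:].__setitem__((slice(None),slice(285,None)),0)
for v in range(140,204,4):
    x=np.flatnonzero(m[v]); print(v,(x[0],x[-1],len(x)) if len(x) else None, end=" ")
print(H[180:196:4,236:262:3,2])
# expected projection check: cast candidates
print(cast(w,[(246,188),(247,180)],154)[:,:2].round(1), cast(w,[(251,158)],40)[:,:2].round(1))
E
```

```text
17.22 [493.9  16.8 297.8] [-1.800e+02  1.000e-01  1.783e+02] F [ 1.2 -0.7 -0.6] w 85.4 0.0 q7 0.97
17.27 [494.7  16.9 297.8] [1.800e+02 1.000e-01 1.783e+02] F [-0.  -0.5  0.5] w 85.5 0.0 q7 0.97
140 (np.int64(235), np.int64(265), 31) 144 (np.int64(233), np.int64(267), 35) 148 (np.int64(232), np.int64(268), 37) 152 (np.int64(231), np.int64(269), 39) 156 (np.int64(232), np.int64(268), 37) 160 (np.int64(234), np.int64(266), 33) 164 (np.int64(233), np.int64(264), 32) 168 (np.int64(234), np.int64(260), 27) 172 (np.int64(234), np.int64(260), 27) 176 (np.int64(235), np.int64(259), 25) 180 (np.int64(241), np.int64(253), 13) 184 None 188 None 192 None 196 None 200 None [[130 115 105 106 107 104 118 135 138]
 [132 133 131 130 115 128 137 137 134]
 [134 132 134 135 133 132 130 132 134]
 [132 134 134 133 131 132 133 133 134]]
[[507.4   3.5]
 [499.    4.9]] [[499.7   6. ]]
```

```bash
python3 - <<'E'
from h import *
w=grab("wrist");st()
print(cast(w,[(247,175)],154)[:,:2].round(1), cast(w,[(250,152)],40)[:,:2].round(1))
E
```

```text
17.32 [494.9  17.1 297.7] [1.800e+02 1.000e-01 1.783e+02] F [-0.1  0.6 -0.5] w 85.4 0.0 q7 0.97
[[494.7   5.3]] [[492.1   5.3]]
```

```bash

python3 -m handwheel '[[[0,0,-0.2],[0.0012,-0.0125,0],0],[[0,0,0],[0,0,0.03],0],[[0,0,0],[0,0,0.035],0],[[0,0,0],[0,0,0.03],0],[[0,0,0],[0,0,0.015],0]]'
python3 -m handwheel '[[[0,0,0],[0,0,0.02],0],[[0,0,0],[0,0,0.03],0],[[0,0,0],[0,0,0.03],0],[[0,0,0],[0,0,0.02],0],[[0,0,0],[0,0,0],0]]'
python3 -c "from h import *;st()"
```

```text
clock: 17.73
eef_pos: [491.4, 4.3, 184.0]
tool_rot: [3.141, -0.004, 3.115]
force: [0.1, -0.4, 0.3]
width: 85.5
gripper_force: 0.0
clock: 18.15
eef_pos: [490.6, 4.6, 83.6]
tool_rot: [-3.141, -0.006, 3.116]
force: [-0.6, -0.6, 0.4]
width: 85.4
gripper_force: 0.0
18.15 [490.6   4.6  83.6] [-180.    -0.3  178.5] F [-0.6 -0.6  0.4] w 85.4 0.0 q7 0.67
```

```bash

python3 -m handwheel '[[[0,0,0],[0,0,0],0.5],[[0,0,0],[0,0,0],0.7],[[0,0,0],[0,0,0],0.8],[[0,0,0],[0,0,0],0.85],[[0,0,0],[0,0,0],0.9]]'
python3 -m handwheel '[[[0,0,0],[0,0,0],1],[[0,0,0],[0,0,0],1],[[0,0,0],[0,0,0],1],[[0,0,0],[0,0,0],1],[[0,0,0],[0,0,0],1]]'
python3 -c "from h import *;st()"
```

```text
clock: 18.57
eef_pos: [492.7, 4.6, 88.4]
tool_rot: [-3.141, 0.002, 3.116]
force: [0.4, -1.2, 5.7]
width: 27.2
gripper_force: 55.2
clock: 18.98
eef_pos: [492.7, 4.6, 88.4]
tool_rot: [-3.141, 0.002, 3.116]
force: [0.2, -0.9, 7.2]
width: 26.6
gripper_force: 56.1
18.98 [492.7   4.6  88.4] [-1.800e+02  1.000e-01  1.785e+02] F [ 0.2 -0.9  7.2] w 26.6 56.1 q7 0.67
```

```bash

python3 -m handwheel '[[[0,0,0],[0,0,0],0.5],[[0,0,0],[0,0,0],0.4],[[0,0,0],[0,0,-0.008],0.4],[[0,0,0],[0,0,-0.007],0.4],[[0,0,0],[0,0,0],0.5]]' >/dev/null
python3 -m handwheel '[[[0,0,0],[0,0,0],0.7],[[0,0,0],[0,0,0],1],[[0,0,0],[0,0,0],1],[[0,0,0],[0,0,0],1],[[0,0,0],[0,0,0],1]]'
python3 -m handwheel '[[[0,0,0],[0,0,0],1],[[0,0,0],[0,0,0],1],[[0,0,0],[0,0,0],1]]'
python3 - <<'E'
from h import *
st();t=grab("top");H=t["hsv"];s=grab("scene")
cv2.imwrite("pics/h.png",np.hstack([cv2.resize(t["bgr"][150:290,110:310],(500,350)),cv2.resize(s["bgr"][120:320,170:350],(300,350))]))
E
```

```text
clock: 19.82
eef_pos: [492.4, 4.8, 103.1]
tool_rot: [-3.141, 0.001, 3.116]
force: [-0.8, -1.2, 8.9]
width: 30.3
gripper_force: 58.4
clock: 20.07
eef_pos: [492.4, 4.8, 103.1]
tool_rot: [-3.141, 0.001, 3.116]
force: [-2.0, -1.2, 8.5]
width: 30.4
gripper_force: 58.4
20.07 [492.4   4.8 103.1] [-1.800e+02  1.000e-01  1.785e+02] F [-2.  -1.2  8.5] w 30.4 58.4 q7 0.7
```

View pics/h.png

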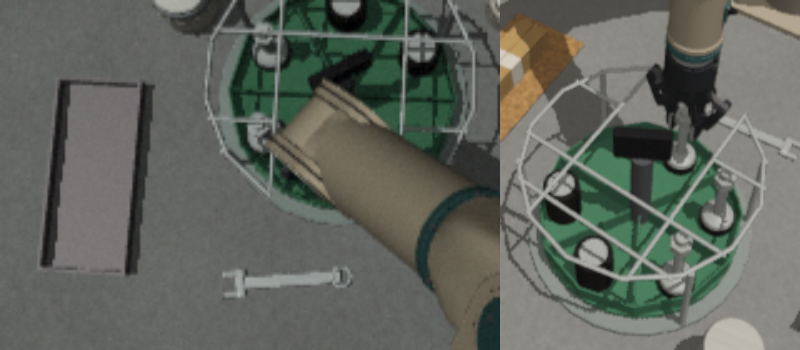

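The scene view shows the fingers holding the window foot by its nut, and the foot is upright. The tray at crop (40-150, 82-272) has not moved.

```bash

python3 -m handwheel '[[[0,0,0],[0,0,-0.005],1],[[0,0,0],[0,0,-0.01],1],[[0,0,0],[0,0,-0.02],1],[[0,0,0],[0,0,-0.02],1],[[0,0,0],[0,0,-0.025],1]]'
python3 -m handwheel '[[[0,0,0],[0,0,-0.03],1],[[0,0,0],[0,0,-0.03],1],[[0,0,0],[0,0,-0.02],1],[[0,0,0],[0,0,-0.01],1],[[0,0,0],[0,0,0],1]]'
python3 -c "from h import *;st()"
```

```text
clock: 20.58
eef_pos: [490.4, 4.7, 182.5]
tool_rot: [3.141, -0.003, 3.117]
force: [0.9, -0.2, -4.9]
width: 30.4
gripper_force: 59.9
clock: 21.0
eef_pos: [492.5, 5.1, 274.2]
tool_rot: [-3.141, 0.003, 3.116]
force: [0.3, -0.7, -4.7]
width: 30.3
gripper_force: 59.9
21.0 [492.5   5.1 274.2] [-180.     0.2  178.5] F [ 0.3 -0.7 -4.7] w 30.3 59.9 q7 0.97
```

```bash

python3 -m handwheel '[[[0,0,0],[0,0.01,0],1],[[0,0,0],[-0.003,0.02,0],1],[[0,0,0],[-0.006,0.025,0],1],[[0,0,0],[-0.007,0.03,0],1],[[0,0,0],[-0.007,0.03,0],1]]'>/dev/null
python3 -m handwheel '[[[0,0,0],[-0.007,0.03,0],1],[[0,0,0],[-0.007,0.03,0],1],[[0,0,0],[-0.007,0.03,0],1],[[0,0,0],[-0.007,0.03,0],1],[[0,0,0],[-0.007,0.03,0],1]]'
python3 -m handwheel '[[[0,0,0],[-0.007,0.03,0],1],[[0,0,0],[-0.007,0.02,0],1],[[0,0,0],[-0.005,0.015,0],1],[[0,0,0],[-0.005,0.004,0],1],[[0,0,0],[0,0,0],1]]'
python3 -m handwheel '[[[0,0,0],[0,0,0],1],[[0,0,0],[0,0,0],1]]'
python3 - <<'E'
from h import *
st();w=grab("wrist");t=grab("top")
cv2.imwrite("pics/i.png",np.hstack([w["bgr"],cv2.resize(t["bgr"][150:290,90:190],(274,384))]))
E
```

```text
clock: 21.83
eef_pos: [555.1, 270.0, 269.5]
tool_rot: [-3.139, -0.004, 3.118]
force: [1.5, -1.6, -4.1]
width: 30.3
gripper_force: 60.0
clock: 22.25
eef_pos: [581.3, 338.1, 269.7]
tool_rot: [-3.14, -0.003, 3.119]
force: [0.5, 0.1, -4.3]
width: 30.2
gripper_force: 60.2
clock: 22.42
eef_pos: [581.9, 334.9, 271.3]
tool_rot: [-3.139, -0.001, 3.115]
force: [0.1, -0.0, -4.0]
width: 30.5
gripper_force: 60.2
22.42 [581.9 334.9 271.3] [-1.799e+02 -1.000e-01  1.785e+02] F [ 0.1 -0.  -4. ] w 30.5 60.2 q7 0.53
```

View pics/i.png

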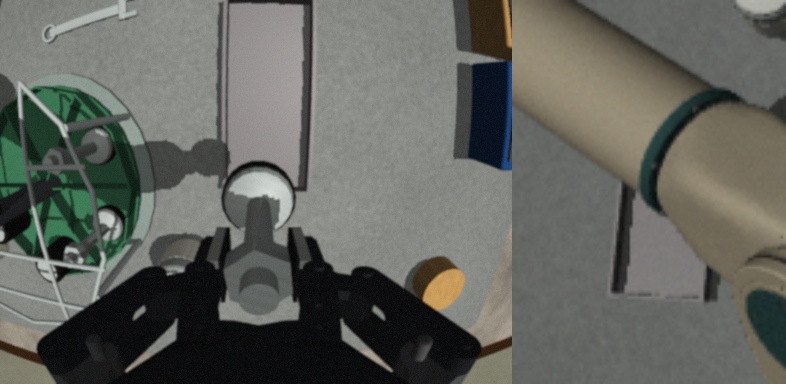

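The wrist view shows the foot hanging upright. The tray rims run along columns 220-227 on the left and 307-313 on the right, and its far end is at row 188.

```bash
python3 - <<'E'
from h import *
w=grab("wrist");st();H=w["hsv"]
for v in (30,70,110,150,175):
    r=H[v,:,2].astype(int); print(v,[ (u,r[u]) for u in range(214,236,1)][::2],[(u,r[u]) for u in range(298,320,2)])
for n,l in dict(L=[(223,60),(219,170)],R=[(314,60),(309,188)]).items(): print(n,cast(w,l,30)[:,:2].round(1).tolist(),cast(w,l,0)[:,:2].round(1).tolist())
E
```

```text
22.57 [582.3 335.3 272.4] [-179.9    0.   178.5] F [ 0.2 -0.7 -4.1] w 30.3 60.2 q7 0.53
30 [(214, np.int64(147)), (216, np.int64(133)), (218, np.int64(82)), (220, np.int64(68)), (222, np.int64(107)), (224, np.int64(139)), (226, np.int64(104)), (228, np.int64(112)), (230, np.int64(143)), (232, np.int64(143)), (234, np.int64(143))] [(298, np.int64(157)), (300, np.int64(156)), (302, np.int64(108)), (304, np.int64(74)), (306, np.int64(72)), (308, np.int64(64)), (310, np.int64(36)), (312, np.int64(107)), (314, np.int64(159)), (316, np.int64(142)), (318, np.int64(139))]
70 [(214, np.int64(141)), (216, np.int64(123)), (218, np.int64(71)), (220, np.int64(80)), (222, np.int64(130)), (224, np.int64(134)), (226, np.int64(79)), (228, np.int64(135)), (230, np.int64(149)), (232, np.int64(147)), (234, np.int64(149))] [(298, np.int64(164)), (300, np.int64(154)), (302, np.int64(85)), (304, np.int64(69)), (306, np.int64(69)), (308, np.int64(60)), (310, np.int64(55)), (312, np.int64(142)), (314, np.int64(165)), (316, np.int64(146)), (318, np.int64(138))]
110 [(214, np.int64(145)), (216, np.int64(130)),
[... 824 characters left out ...]
 (312, np.int64(146)), (314, np.int64(140)), (316, np.int64(138)), (318, np.int64(138))]
175 [(214, np.int64(103)), (216, np.int64(105)), (218, np.int64(77)), (220, np.int64(72)), (222, np.int64(65)), (224, np.int64(65)), (226, np.int64(66)), (228, np.int64(96)), (230, np.int64(33)), (232, np.int64(21)), (234, np.int64(38))] [(298, np.int64(87)), (300, np.int64(64)), (302, np.int64(63)), (304, np.int64(50)), (306, np.int64(59)), (308, np.int64(140)), (310, np.int64(144)), (312, np.int64(133)), (314, np.int64(132)), (316, np.int64(133)), (318, np.int64(139))]
L [[454.8, 292.8], [599.5, 281.3]] [[450.7, 289.3], [606.7, 277.0]]
R [[456.7, 408.9], [627.8, 402.4]] [[452.7, 414.5], [637.2, 407.5]]
```

```bash
python3 - <<'E'
from h import *
w=grab("wrist");st();H=w["hsv"]
for l in [[(221,70),(315.5,70)],[(221,110),(313.5,110)],[(222.5,30),(317,30)]]: 
    p=cast(w,l,30)[:,:2]; print(p.round(1).tolist(),p.mean(0).round(1),np.linalg.norm(p[1]-p[0]).round(1))
print([(v,int(H[v,303,2])) for v in range(176,200,2)],[(v,int(H[v,311,2])) for v in range(176,200,2)],cast(w,[(305,190)],30)[:,:2].round(1))
E
```

```text
22.62 [582.4 335.6 272.5] [-180.     0.   178.5] F [ 0.7 -1.2 -4.7] w 30.4 60.2 q7 0.53
[[467.9, 290.1], [470.1, 410.9]] [469.  350.5] 120.8
[[520.1, 288.3], [522.6, 407.7]] [521.3 348. ] 119.4
[[414.5, 293.4], [416.0, 414.4]] [415.3 353.9] 121.1
[(176, 59), (178, 55), (180, 56), (182, 58), (184, 50), (186, 40), (188, 42), (190, 82), (192, 142), (194, 141), (196, 146), (198, 142)] [(176, 138), (178, 141), (180, 142), (182, 145), (184, 140), (186, 139), (188, 144), (190, 146), (192, 143), (194, 140), (196, 140), (198, 141)] [[630.8 397.3]]
```

```bash

python3 -m handwheel '[[[0,0,0],[0.001,0.01,0.01],1],[[0,0,0],[0,0,0.03],1],[[0,0,0],[0,0,0.03],1],[[0,0,0],[0,0,0.03],1],[[0,0,0],[0,0,0.03],1]]' >/dev/null
python3 -m handwheel '[[[0,0,0],[0,0,0.02],1],[[0,0,0],[0,0,0.015],1],[[0,0,0],[0,0,0.01],1],[[0,0,0],[0,0,0],1],[[0,0,0],[0,0,0],1]]'
python3 -m handwheel '[[[0,0,0],[0,0,0.006],1],[[0,0,0],[0,0,0.003],1],[[0,0,0],[0,0,0],1],[[0,0,0],[0,0,0],1]]'
```

```text
clock: 23.45
eef_pos: [581.5, 347.3, 97.7]
tool_rot: [3.141, 0.0, 3.117]
force: [0.1, 0.6, -2.9]
width: 30.5
gripper_force: 60.2
clock: 23.78
eef_pos: [581.6, 346.7, 88.7]
tool_rot: [3.141, 0.001, 3.116]
force: [-0.6, -0.1, -4.1]
width: 30.0
gripper_force: 60.3
```

```bash

python3 -m handwheel '[[[0,0,0],[0,0,0.002],1],[[0,0,0],[0,0,0.001],1],[[0,0,0],[0,0,0],1]]'
python3 -m handwheel '[[[0,0,0],[0,0,0.001],1],[[0,0,0],[0,0,0],1],[[0,0,0],[0,0,0],1]]'
python3 -m handwheel '[[[0,0,0],[0,0,0.001],1],[[0,0,0],[0,0,0],1],[[0,0,0],[0,0,0],1]]'
```

```text
clock: 24.03
eef_pos: [581.4, 346.6, 85.2]
tool_rot: [-3.141, -0.0, 3.116]
force: [0.2, -0.2, -3.6]
width: 30.5
gripper_force: 60.3
clock: 24.28
eef_pos: [581.5, 346.8, 84.4]
tool_rot: [3.141, 0.0, 3.117]
force: [-0.1, -0.9, -3.4]
width: 30.4
gripper_force: 60.4
clock: 24.53
eef_pos: [581.7, 346.9, 84.3]
tool_rot: [3.141, 0.001, 3.116]
force: [-1.4, -1.5, 4.4]
width: 30.0
gripper_force: 60.5
```

```bash

python3 -m handwheel '[[[0,0,0],[0,0,0],0.7],[[0,0,0],[0,0,0],0.5],[[0,0,0],[0,0,0],0],[[0,0,0],[0,0,0],0],[[0,0,0],[0,0,0],0]]'
python3 -m handwheel '[[[0,0,0],[0,0,-0.02],0],[[0,0,0],[0,0,-0.04],0],[[0,0,0],[0,0,-0.04],0],[[0,0,0],[0,0,-0.04],0],[[0,0,0],[0,0,-0.04],0]]'>/dev/null
python3 -m handwheel '[[[0,0,0],[0,-0.01,-0.02],0],[[0,0,0],[0,-0.03,0],0],[[0,0,0],[0,-0.035,0],0],[[0,0,0],[0,-0.035,0],0],[[0,0,0],[0,-0.035,0],0]]' >/dev/null
python3 -m handwheel '[[[0,0,0],[0,-0.035,0],0],[[0,0,0],[0,-0.035,0],0],[[0,0,0],[0,-0.035,0],0],[[0,0,0],[0,-0.035,0],0],[[0,0,0],[-0.01,-0.035,0],0]]' 
python3 -m handwheel '[[[0,0,0],[-0.02,-0.027,0],0],[[0,0,7],[0,0,0],0],[[0,0,7],[0,0,0],0],[[0,0,7],[0,0,0],0],[[0,0,7],[0,0,0],0]]' >/dev/null
python3 -m handwheel '[[[0,0,7],[0,0,0],0],[[0,0,7],[0,0,0],0],[[0,0,7],[0,0,0],0],[[0,0,7],[0,0,0],0],[[0,0,4.1],[0,0,0],0]]' 
python3 -m handwheel '[[[0,0,0],[0,0,0],0],[[0,0,0],[0,0,0],0],[[0,0,0],[0,0,0],0]]' 
python3 -c "
from h import *
t=grab('top');w=grab('wrist');st();cv2.imwrite('pics/j.png',np.hstack([cv2.resize(t['bgr'][130:290,110:240],(320,384)),cv2.resize(w['bgr'],(480,384))]))"
```

```text
clock: 24.95
eef_pos: [581.4, 346.9, 83.1]
tool_rot: [3.141, -0.0, 3.117]
force: [0.2, 0.9, 0.5]
width: 77.0
gripper_force: 0.0
clock: 26.2
eef_pos: [581.9, 25.2, 283.6]
tool_rot: [-3.141, -0.001, 3.118]
force: [-0.0, -0.6, 0.2]
width: 85.4
gripper_force: 0.0
clock: 27.03
eef_pos: [602.7, -0.6, 283.3]
tool_rot: [3.141, 0.0, 2.062]
force: [-0.3, 0.0, -0.2]
width: 85.1
gripper_force: 0.0
clock: 27.28
eef_pos: [602.7, -0.7, 283.3]
tool_rot: [3.142, -0.0, 2.07]
force: [0.3, -0.1, -0.4]
width: 85.3
gripper_force: 0.0
27.38 [602.7  -0.9 283.2] [180.   -0.  118.5] F [-0.2  0.4  0.5] w 85.3 0.0 q7 0.12
```

View pics/j.png

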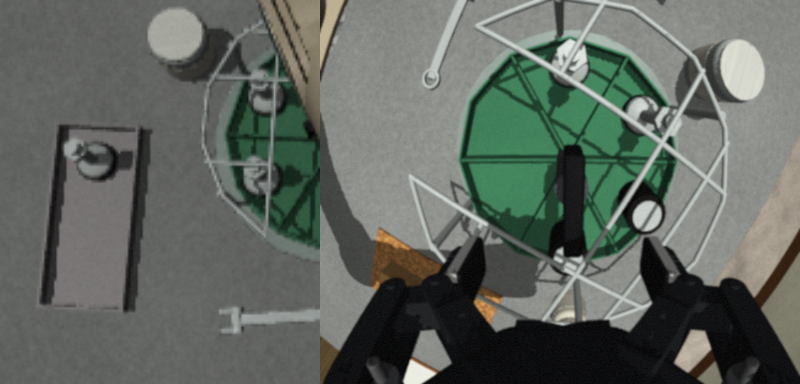

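The first foot stands upright in the far end of the tray, at crop (92,160). The remaining feet and buffers are untouched, and the hub bar is aligned between the fingers.

```bash

python3 -m handwheel '[[[0,0,0],[-0.0034,0.0084,0.015],0],[[0,0,0],[0,0,0.03],0],[[0,0,0],[0,0,0.03],0],[[0,0,0],[0,0,0.015],0],[[0,0,0],[0,0,0.005],0]]'
python3 -m handwheel '[[[0,0,0],[0,0,0],0.5],[[0,0,0],[0,0,0],0.7],[[0,0,0],[0,0,0],1],[[0,0,0],[0,0,0],1],[[0,0,0],[0,0,0],1]]'
python3 -m handwheel '[[[0,0,0],[0,0,0],1],[[0,0,0],[0,0,0],1],[[0,0,0],[0,0,0],1],[[0,0,0],[0,0,0],1],[[0,0,0],[0,0,0],1]]'
```

```text
clock: 27.8
eef_pos: [609.8, -0.4, 185.1]
tool_rot: [-3.137, -0.003, 2.068]
force: [-0.1, 0.2, 0.0]
width: 85.3
gripper_force: 0.0
clock: 28.22
eef_pos: [612.4, 0.2, 189.5]
tool_rot: [3.14, 0.001, 2.068]
force: [-0.3, -0.7, 0.0]
width: 25.8
gripper_force: 0.0
clock: 28.63
eef_pos: [611.9, -0.1, 189.4]
tool_rot: [3.141, 0.001, 2.067]
force: [-2.3, -0.8, 4.7]
width: 15.0
gripper_force: 61.8
```

```bash

python3 -m handwheel '[[[0,0,-3],[0,0,0],1],[[0,0,-6.8],[0,0,0],1],[[0,0,-6.8],[0,0,0],1],[[0,0,-6.8],[0,0,0],1],[[0,0,-6.8],[0,0,0],1]]'
python3 -m handwheel '[[[0,0,-6.8],[0,0,0],1],[[0,0,-6.8],[0,0,0],1],[[0,0,-6.8],[0,0,0],1],[[0,0,-6.8],[0,0,0],1],[[0,0,-2.8],[0,0,0],1]]'
python3 -m handwheel '[[[0,0,0],[0,0,0],1],[[0,0,0],[0,0,0],1],[[0,0,0],[0,0,0],0.5],[[0,0,0],[0,0,0],0],[[0,0,0],[0,0,0],0]]'
python3 -m handwheel '[[[0,0,0],[0,0,0],0],[[0,0,0],[0,0,0],0],[[0,0,0],[0,0,-0.02],0],[[0,0,0],[0,0,-0.03],0],[[0,0,0],[0,0,-0.03],0]]'
python3 -m handwheel '[[[0,0,0],[0.02,0,-0.03],0],[[0,0,0],[0.04,0,0],0],[[0,0,0],[0.04,0,0],0],[[0,0,0],[0.019,0.003,0],0],[[0,0,0],[0,0,0],0]]'
python3 -m handwheel '[[[0,0,0],[0,0,0],0],[[0,0,0],[0,0,0],0],[[0,0,0],[0,0,0],0]]'
python3 - <<'E'
from h import *
w=grab("wrist");H=w["hsv"];st()
m=((H[...,1]<45)&(H[...,2]>60)).astype(np.uint8)
for v in range(128,200,4):
    x=np.flatnonzero(m[v,215:290])+215; print(v,(int(x[0]),int(x[-1]),len(x)) if len(x) else None, end=" ")
cv2.imwrite("pics/k.png",cv2.resize(w["bgr"][90:240,160:340],None,fx=4,fy=4))
E
```

```text
clock: 29.05
eef_pos: [612.2, 0.3, 189.4]
tool_rot: [3.141, 0.001, 2.6]
force: [-1.2, 0.2, 4.1]
width: 15.5
gripper_force: 61.7
clock: 29.47
eef_pos: [612.4, 0.7, 189.4]
tool_rot: [3.141, 0.002, 3.126]
force: [-0.4, 0.6, 4.1]
width: 15.0
gripper_force: 61.9
clock: 29.88
eef_pos: [611.6, -0.2, 188.2]
tool_rot: [-3.141, -0.0, 3.118]
force: [-0.4, -0.2, 0.7]
width: 51.2
gripper_force: 0.0
clock: 30.3
eef_pos: [611.0, -0.1, 268.4]
tool_rot: [3.141, -0.002, 3.119]
force: [0.9, 0.0, 0.5]
width: 85.3
gripper_force: 0.0
clock: 30.72
eef_pos: [488.4, 6.2, 298.6]
tool_rot: [-3.138, -0.002, 3.121]
force: [0.2, -0.2, -0.5]
width: 85.3
gripper_force: 0.0
clock: 30.97
eef_pos: [494.1, 5.8, 298.3]
tool_rot: [3.141, 0.001, 3.117]
force: [-0.7, 0.3, 0.7]
width: 85.5
gripper_force: 0.0
31.02 [493.9   5.9 298.2] [179.9   0.  178.6] F [ 0.7 -0.3 -0.8] w 85.5 0.0 q7 0.99
128 (215, 223, 9) 132 None 136 (247, 267, 21) 140 (242, 272, 31) 144 (240, 274, 35) 148 (239, 276, 38) 152 (239, 276, 38) 156 (239, 275, 37) 160 (241, 274, 34) 164 (242, 271, 30) 168 (243, 270, 28) 172 (244, 270, 27) 176 (245, 268, 24) 180 (252, 263, 12) 184 None 188 None 192 None 196 None
```

```bash

python3 -m handwheel '[[[0,0,0],[0.0014,-0.0005,0.01],0],[[0,0,0],[0,0,0.03],0],[[0,0,0],[0,0,0.035],0],[[0,0,0],[0,0,0.035],0],[[0,0,0],[0,0,0.02],0]]'>/dev/null
python3 -m handwheel '[[[0,0,0],[0,0,0.025],0],[[0,0,0],[0,0,0.025],0],[[0,0,0],[0,0,0.015],0],[[0,0,0],[0,0,0],0],[[0,0,0],[0,0,0],0.3]]'
python3 -m handwheel '[[[0,0,0],[0,0,0],0.5],[[0,0,0],[0,0,0],0.7],[[0,0,0],[0,0,0],1],[[0,0,0],[0,0,0],1],[[0,0,0],[0,0,0],1]]'
python3 -m handwheel '[[[0,0,0],[0,0,0],1],[[0,0,0],[0,0,0],1],[[0,0,0],[0,0,0],1],[[0,0,0],[0,0,0],1],[[0,0,0],[0,0,0],1]]'
python3 -m handwheel '[[[0,0,0],[0,0,-0.005],1],[[0,0,0],[0,0,-0.01],1],[[0,0,0],[0,0,-0.01],1],[[0,0,0],[0,0,0],1],[[0,0,0],[0,0,0],1]]'
```

```text
clock: 31.85
eef_pos: [490.8, 5.9, 102.3]
tool_rot: [3.141, -0.002, 3.119]
force: [0.6, 0.3, -0.1]
width: 75.5
gripper_force: 0.0
clock: 32.27
eef_pos: [492.2, 5.2, 104.3]
tool_rot: [-3.141, 0.002, 3.118]
force: [-0.5, -0.5, 6.5]
width: 30.4
gripper_force: 58.7
clock: 32.68
eef_pos: [492.2, 5.2, 104.3]
tool_rot: [-3.141, 0.002, 3.118]
force: [-0.4, -1.3, 6.7]
width: 30.0
gripper_force: 58.7
clock: 33.1
eef_pos: [492.0, 5.4, 129.1]
tool_rot: [3.141, 0.002, 3.118]
force: [-0.1, 0.6, -4.0]
width: 30.5
gripper_force: 59.7
```

```bash

python3 -m handwheel '[[[0,0,0],[0,0,-0.015],1],[[0,0,0],[0,0,-0.025],1],[[0,0,0],[0,0,-0.03],1],[[0,0,0],[0,0,-0.03],1],[[0,0,0],[0,0,-0.03],1]]'>/dev/null
python3 -m handwheel '[[[0,0,0],[0,0.01,-0.015],1],[[0,0,0],[0,0.02,0],1],[[0,0,0],[0,0.03,0],1],[[0,0,0],[0,0.03,0],1],[[0,0,0],[0,0.03,0],1]]'
python3 -m handwheel '[[[0,0,0],[0,0.03,0],1],[[0,0,0],[0.001,0.03,0],1],[[0,0,0],[0.001,0.03,0],1],[[0,0,0],[0.001,0.03,0],1],[[0,0,0],[0.001,0.03,0],1]]'
python3 -m handwheel '[[[0,0,0],[0,0.03,0],1],[[0,0,0],[0,0.025,0],1],[[0,0,0],[0,0.015,0],1],[[0,0,0],[0,0.005,0],1],[[0,0,0],[0,0,0],1]]'
python3 -m handwheel '[[[0,0,0],[0,0,0],1],[[0,0,0],[0,0,0],1],[[0,0,0],[0,0,0],1]]'
python3 - <<'E'
from h import *
w=grab("wrist");st();H=w["hsv"]
for v in (60,90,120):
    r=H[v,:,2].astype(int); print(v,[(u,int(r[u])) for u in range(205,240,2)],[(u,int(r[u])) for u in range(290,325,2)])
cv2.imwrite("pics/l.png",w["bgr"])
E
```

```text
clock: 33.93
eef_pos: [493.7, 125.9, 273.0]
tool_rot: [-3.141, -0.001, 3.117]
force: [0.2, 0.2, -3.8]
width: 30.4
gripper_force: 60.2
clock: 34.35
eef_pos: [493.1, 276.4, 272.6]
tool_rot: [-3.14, -0.001, 3.118]
force: [0.6, -0.1, -3.9]
width: 30.2
gripper_force: 60.2
clock: 34.77
eef_pos: [494.5, 351.5, 272.6]
tool_rot: [-3.141, -0.001, 3.121]
force: [0.0, -0.9, -3.5]
width: 30.4
gripper_force: 60.3
clock: 35.02
eef_pos: [496.0, 348.5, 273.1]
tool_rot: [-3.14, 0.0, 3.116]
force: [-0.2, -0.3, -3.2]
width: 30.4
gripper_force: 60.3
35.07 [496.  348.8 273.2] [-179.9    0.   178.6] F [-0.2 -0.2 -4. ] w 30.4 60.3 q7 0.4
60 [(205, 142), (207, 146), (209, 137), (211, 116), (213, 104), (215, 136), (217, 136), (219, 82), (221, 71), (223, 70), (225, 66), (227, 62), (229, 59), (231, 61), (233, 62), (235, 59), (237, 59), (239, 56)] [(290, 110), (292, 116), (294, 128), (296, 130), (298, 133), (300, 140), (302, 145), (304, 157), (306, 162), (308, 148), (310, 142), (312, 139), (314, 137), (316, 139), (318, 142), (320, 138), (322, 140), (324, 139)]
90 [(205, 148), (207, 148), (209, 107), (211, 67), (213, 84), (215, 139), (217, 127), (219, 71), (221, 134), (223, 145), (225, 147), (227, 146), (229, 143), (231, 148), (233, 151), (235, 149), (237, 148), (239, 149)] [(290, 163), (292, 158), (294, 90), (296, 71), (298, 66), (300, 64), (302, 49), (304, 145), (306, 164), (308, 141), (310, 141), (312, 139), (314, 138), (316, 141), (318, 136), (320, 142), (322, 139), (324, 138)]
120 [(205, 140), (207, 138), (209, 102), (211, 68), (213, 85), (215, 141), (217, 125), (219, 71), (221, 134), (223, 140), (225, 143), (227, 147), (229, 148), (231, 146), (233, 145), (235, 144), (237, 141), (239, 148)] [(290, 161), (292, 159), (294, 114), (296, 69), (298, 66), (300, 45), (302, 92), (304, 159), (306, 151), (308, 140), (310, 139), (312, 137), (314, 137), (316, 137), (318, 136), (320, 141), (322, 140), (324, 139)]
```

View pics/l.png

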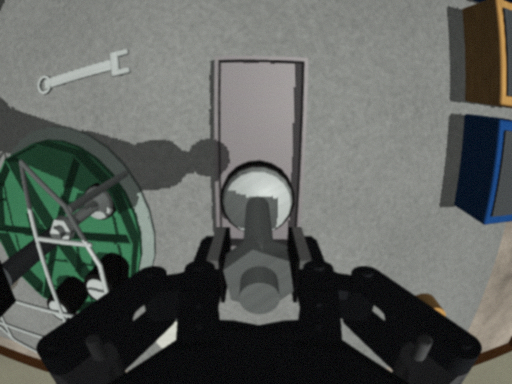

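The wrist view shows the second foot hanging upright over the middle of the tray. The tray edges at row 90 are at columns 214 and 307, and its near end is at row 59.

```bash

python3 - <<'E'
from h import *
w=grab("wrist");st()
print(cast(w,[(260,58.5),(213.5,90),(307,90),(213.5,120),(306,120)],30)[:,:2].round(1).tolist())
E
```

```text
35.12 [495.9 349.1 273.3] [-180.     0.   178.6] F [-0.6 -0.7 -3.9] w 30.3 60.3 q7 0.4
[[368.5, 353.4], [407.3, 292.8], [410.1, 412.9], [446.5, 291.1], [449.4, 411.3]]
```

```bash

python3 -m handwheel '[[[0,0,0],[0,0,0.015],1],[[0,0,0],[0,0,0.03],1],[[0,0,0],[0,0,0.03],1],[[0,0,0],[0,0,0.03],1],[[0,0,0],[0,0,0.03],1]]' >/dev/null
python3 -m handwheel '[[[0,0,0],[0,0,0.02],1],[[0,0,0],[0,0,0.015],1],[[0,0,0],[0,0,0.01],1],[[0,0,0],[0,0,0.004],1],[[0,0,0],[0,0,0],1]]'
python3 -m handwheel '[[[0,0,0],[0,0,0.001],1],[[0,0,0],[0,0,0.001],1],[[0,0,0],[0,0,0],1],[[0,0,0],[0,0,0],1]]'
```

```text
clock: 35.95
eef_pos: [495.5, 350.0, 88.9]
tool_rot: [-3.141, -0.001, 3.118]
force: [0.4, -0.3, -3.6]
width: 30.4
gripper_force: 60.2
clock: 36.28
eef_pos: [495.8, 350.7, 88.1]
tool_rot: [3.141, 0.001, 3.118]
force: [-0.1, 0.4, -4.4]
width: 30.1
gripper_force: 60.2
```

```bash

python3 -m handwheel '[[[0,0,0],[0,0,0.001],1],[[0,0,0],[0,0,0.001],1],[[0,0,0],[0,0,0],1],[[0,0,0],[0,0,0],1]]'
python3 -m handwheel '[[[0,0,0],[0,0,0.001],1],[[0,0,0],[0,0,0],1],[[0,0,0],[0,0,0],1]]'
python3 -m handwheel '[[[0,0,0],[0,0,0.001],1],[[0,0,0],[0,0,0],1],[[0,0,0],[0,0,0],1]]'
```

```text
clock: 36.62
eef_pos: [495.6, 350.5, 85.5]
tool_rot: [3.141, 0.0, 3.118]
force: [-0.2, -0.6, -2.6]
width: 30.0
gripper_force: 60.5
clock: 36.87
eef_pos: [495.9, 350.6, 85.4]
tool_rot: [3.141, 0.001, 3.118]
force: [-0.1, -1.9, 5.3]
width: 30.2
gripper_force: 60.8
clock: 37.12
eef_pos: [496.2, 350.7, 85.4]
tool_rot: [3.141, 0.002, 3.118]
force: [-1.5, -3.1, 11.7]
width: 30.3
gripper_force: 61.2
```

```bash

python3 -m handwheel '[[[0,0,0],[0,0,-0.001],0.7],[[0,0,0],[0,0,0],0.5],[[0,0,0],[0,0,0],0],[[0,0,0],[0,0,0],0],[[0,0,0],[0,0,0],0]]'
python3 -m handwheel '[[[0,0,0],[0,0,-0.02],0],[[0,0,0],[0,0,-0.04],0],[[0,0,0],[0,0,-0.04],0],[[0,0,0],[0,0,-0.04],0],[[0,0,0],[0,0,-0.04],0]]'>/dev/null
python3 -m handwheel '[[[0,0,0],[-0.004,-0.0137,-0.02],0],[[0,0,0],[-0.012,-0.0334,0],0],[[0,0,0],[-0.012,-0.0334,0],0],[[0,0,0],[-0.012,-0.0334,0],0],[[0,0,0],[-0.012,-0.0334,0],0]]' >/dev/null
python3 -m handwheel '[[[0,0,0],[-0.012,-0.0334,0],0],[[0,0,0],[-0.012,-0.0334,0],0],[[0,0,0],[-0.012,-0.0334,0],0],[[0,0,0],[-0.012,-0.0334,0],0],[[0,0,0],[-0.012,-0.0334,0],0]]' 
python3 -m handwheel '[[[0,0,0],[-0.012,-0.0334,0],0],[[0,0,0],[0,0,0],0],[[0,0,0],[0,0,0],0],[[0,0,0],[0,0,0],0]]' 
python3 -c "
from h import *
t=grab('top');w=grab('wrist');st();cv2.imwrite('pics/m.png',np.hstack([cv2.resize(t['bgr'][130:290,110:240],(320,384)),cv2.resize(w['bgr'],(480,384))]))"
```

```text
clock: 37.53
eef_pos: [495.4, 350.7, 84.2]
tool_rot: [3.141, -0.0, 3.118]
force: [-0.3, -0.1, -1.2]
width: 76.8
gripper_force: 0.0
clock: 38.78
eef_pos: [600.4, 31.8, 284.2]
tool_rot: [3.141, 0.0, 3.118]
force: [0.7, 0.1, -0.1]
width: 85.3
gripper_force: 0.0
clock: 39.12
eef_pos: [611.0, 0.7, 284.2]
tool_rot: [3.14, -0.0, 3.119]
force: [0.7, 0.4, 0.2]
width: 85.2
gripper_force: 0.0
39.22 [610.9   1.9 284.6] [179.9   0.  178.8] F [ 0.5  0.3 -0.6] w 85.4 0.0 q7 1.01
```

View pics/m.png

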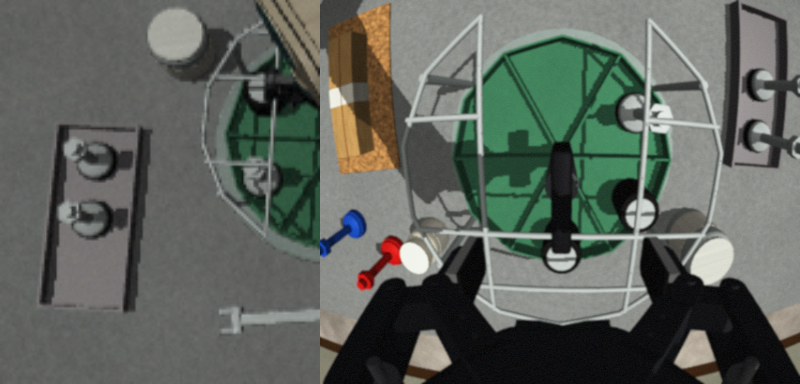

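Both feet stand upright in the tray at crop (92,160) and (92,217), and its near half is free. The bar is aligned for the last turn.

```bash

python3 -m handwheel '[[[0,0,0],[-0.0007,-0.0008,0.015],0],[[0,0,0],[0,0,0.03],0],[[0,0,0],[0,0,0.03],0],[[0,0,0],[0,0,0.016],0],[[0,0,0],[0,0,0.005],0]]' >/dev/null
python3 -m handwheel '[[[0,0,0],[0,0,0],0.5],[[0,0,0],[0,0,0],0.7],[[0,0,0],[0,0,0],1],[[0,0,0],[0,0,0],1],[[0,0,0],[0,0,0],1]]'
python3 -m handwheel '[[[0,0,0],[0,0,0],1],[[0,0,0],[0,0,0],1],[[0,0,0],[0,0,0],1],[[0,0,0],[0,0,0],1],[[0,0,0],[0,0,0],1]]'
```

```text
clock: 40.05
eef_pos: [612.6, -0.7, 189.5]
tool_rot: [3.142, 0.002, 3.118]
force: [-0.5, -0.1, -0.0]
width: 25.7
gripper_force: 0.0
clock: 40.47
eef_pos: [612.5, 0.7, 189.5]
tool_rot: [3.14, 0.002, 3.119]
force: [-0.5, 3.0, 6.3]
width: 15.3
gripper_force: 60.8
```

```bash

python3 -m handwheel '[[[0,0,-3],[0,0,0],1],[[0,0,-6.8],[0,0,0],1],[[0,0,-6.8],[0,0,0],1],[[0,0,-6.8],[0,0,0],1],[[0,0,-6.8],[0,0,0],1]]'
python3 -m handwheel '[[[0,0,-6.8],[0,0,0],1],[[0,0,-6.8],[0,0,0],1],[[0,0,-6.8],[0,0,0],1],[[0,0,-6.8],[0,0,0],1],[[0,0,-2.6],[0,0,0],1]]'
python3 -m handwheel '[[[0,0,0],[0,0,0],1],[[0,0,0],[0,0,0],1],[[0,0,0],[0,0,0],0.5],[[0,0,0],[0,0,0],0],[[0,0,0],[0,0,0],0]]'
python3 -m handwheel '[[[0,0,0],[0,0,0],0],[[0,0,0],[0,0,0],0],[[0,0,0],[0,0,-0.02],0],[[0,0,0],[0,0,-0.03],0],[[0,0,0],[0,0,-0.03],0]]'
python3 -m handwheel '[[[0,0,6],[0,0,-0.03],0],[[0,0,6.75],[0,0,0],0],[[0,0,6.75],[0,0,0],0],[[0,0,6.75],[0,0,0],0],[[0,0,6.75],[0,0,0],0]]' >/dev/null
python3 -m handwheel '[[[0,0,6.75],[0,0,0],0],[[0,0,6.75],[0,0,0],0],[[0,0,6.75],[0,0,0],0],[[0,0,6.75],[0,0,0],0],[[0,0,0],[0.02,0,0],0]]' 
python3 -m handwheel '[[[0,0,0],[0.04,0,0],0],[[0,0,0],[0.04,0.001,0],0],[[0,0,0],[0.018,0.001,0],0],[[0,0,0],[0,0,0],0],[[0,0,0],[0,0,0],0]]'
python3 -m handwheel '[[[0,0,0],[0,0,0],0],[[0,0,0],[0,0,0],0]]'
python3 - <<'E'
from h import *
w=grab("wrist");H=w["hsv"];st()
m=((H[...,1]<45)&(H[...,2]>60)).astype(np.uint8)
for v in range(128,200,4):
    x=np.flatnonzero(m[v,215:290])+215; print(v,(int(x[0]),int(x[-1]),len(x)) if len(x) else None, end=" ")
print(cast(w,[(257,175)],154)[:,:2])
E
```

```text
clock: 40.88
eef_pos: [612.4, 1.3, 189.5]
tool_rot: [3.14, 0.003, -2.631]
force: [-0.9, 5.3, 5.3]
width: 15.2
gripper_force: 60.7
clock: 41.3
eef_pos: [612.0, 1.6, 189.5]
tool_rot: [3.141, 0.004, -2.109]
force: [-2.4, 4.7, 6.9]
width: 15.5
gripper_force: 61.2
clock: 41.72
eef_pos: [611.9, -2.2, 187.8]
tool_rot: [-3.141, -0.002, -2.119]
force: [0.3, 0.1, 0.6]
width: 50.9
gripper_force: 0.0
clock: 42.13
eef_pos: [611.4, -1.4, 268.3]
tool_rot: [3.14, -0.001, -2.118]
force: [0.9, -0.2, 0.2]
width: 85.2
gripper_force: 0.0
clock: 42.97
eef_pos: [594.4, -0.8, 298.2]
tool_rot: [3.141, 0.003, 3.111]
force: [-0.1, 0.1, 0.3]
width: 85.4
gripper_force: 0.0
clock: 43.38
eef_pos: [493.8, 3.3, 298.8]
tool_rot: [-3.14, 0.001, 3.118]
force: [-0.5, -0.2, 0.5]
width: 85.1
gripper_force: 0.0
clock: 43.55
eef_pos: [495.3, 3.7, 298.4]
tool_rot: [3.141, 0.001, 3.117]
force: [0.1, -0.8, 0.3]
width: 85.3
gripper_force: 0.0
43.6 [495.1   3.8 298.2] [179.9   0.  178.6] F [-0.6 -0.4 -0.6] w 85.2 0.0 q7 1.0
128 (215, 222, 8) 132 (255, 263, 9) 136 (247, 270, 24) 140 (243, 274, 32) 144 (241, 276, 36) 148 (240, 277, 38) 152 (240, 277, 38) 156 (241, 276, 36) 160 (243, 274, 32) 164 (244, 272, 29) 168 (244, 273, 30) 172 (246, 271, 26) 176 (248, 268, 21) 180 (255, 265, 11) 184 None 188 None 192 None 196 None [[495.60475281   2.13663585]]
```

```bash

python3 -m handwheel '[[[0,0,0],[0.0017,0,0.01],0],[[0,0,0],[0,0,0.03],0],[[0,0,0],[0,0,0.035],0],[[0,0,0],[0,0,0.035],0],[[0,0,0],[0,0,0.02],0]]'>/dev/null
python3 -m handwheel '[[[0,0,0],[0,0,0.025],0],[[0,0,0],[0,0,0.025],0],[[0,0,0],[0,0,0.014],0],[[0,0,0],[0,0,0],0],[[0,0,0],[0,0,0],0.3]]'
python3 -m handwheel '[[[0,0,0],[0,0,0],0.5],[[0,0,0],[0,0,0],0.7],[[0,0,0],[0,0,0],1],[[0,0,0],[0,0,0],1],[[0,0,0],[0,0,0],1]]'
python3 -m handwheel '[[[0,0,0],[0,0,0],1],[[0,0,0],[0,0,0],1],[[0,0,0],[0,0,0],1],[[0,0,0],[0,0,0],1],[[0,0,0],[0,0,0],1]]'
python3 -m handwheel '[[[0,0,0],[0,0,-0.005],1],[[0,0,0],[0,0,-0.01],1],[[0,0,0],[0,0,-0.01],1],[[0,0,0],[0,0,0],1],[[0,0,0],[0,0,0],1]]'
```

```text
clock: 44.43
eef_pos: [491.8, 4.4, 103.4]
tool_rot: [3.141, -0.002, 3.119]
force: [0.4, 0.8, 0.6]
width: 75.3
gripper_force: 0.0
clock: 44.85
eef_pos: [493.1, 3.8, 105.3]
tool_rot: [-3.141, 0.002, 3.118]
force: [-0.7, -1.2, 7.2]
width: 30.3
gripper_force: 58.7
clock: 45.27
eef_pos: [493.1, 3.8, 105.3]
tool_rot: [-3.141, 0.002, 3.118]
force: [0.2, -1.3, 6.1]
width: 30.6
gripper_force: 58.7
clock: 45.68
eef_pos: [493.0, 3.8, 130.2]
tool_rot: [3.142, 0.002, 3.118]
force: [0.4, -0.6, -3.7]
width: 30.7
gripper_force: 59.6
```

```bash

python3 -m handwheel '[[[0,0,0],[0,0,-0.015],1],[[0,0,0],[0,0,-0.025],1],[[0,0,0],[0,0,-0.03],1],[[0,0,0],[0,0,-0.03],1],[[0,0,0],[0,0,-0.03],1]]'>/dev/null
python3 -m handwheel '[[[0,0,0],[0,0.01,-0.015],1],[[0,0,0],[0.005,0.02,0],1],[[0,0,0],[0.007,0.03,0],1],[[0,0,0],[0.007,0.03,0],1],[[0,0,0],[0.007,0.03,0],1]]'
python3 -m handwheel '[[[0,0,0],[0.007,0.03,0],1],[[0,0,0],[0.008,0.03,0],1],[[0,0,0],[0.008,0.03,0],1],[[0,0,0],[0.008,0.03,0],1],[[0,0,0],[0.008,0.03,0],1]]'
python3 -m handwheel '[[[0,0,0],[0.008,0.03,0],1],[[0,0,0],[0.007,0.025,0],1],[[0,0,0],[0.006,0.018,0],1],[[0,0,0],[0,0.006,0],1],[[0,0,0],[0,0,0],1]]'
python3 -m handwheel '[[[0,0,0],[0,0,0],1],[[0,0,0],[0,0,0],1],[[0,0,0],[0,0,0],1]]'
python3 - <<'E'
from h import *
w=grab("wrist");st();H=w["hsv"]
for v in (135,150):
    r=H[v,:,2].astype(int); print(v,[(u,int(r[u])) for u in range(195,235,2)],[(u,int(r[u])) for u in range(280,320,2)])
print([(v,int(H[v,240,2])) for v in range(95,150,3)])
t=grab("top");cv2.imwrite("pics/n.png",np.hstack([w["bgr"],cv2.resize(t["bgr"][130:290,110:230],(288,384))]))
E
```

```text
clock: 46.52
eef_pos: [468.4, 125.0, 274.1]
tool_rot: [-3.141, -0.0, 3.117]
force: [-0.2, -0.4, -3.0]
width: 30.5
gripper_force: 60.0
clock: 46.93
eef_pos: [432.8, 276.2, 273.9]
tool_rot: [-3.141, -0.001, 3.118]
force: [0.5, -0.6, -3.3]
width: 30.2
gripper_force: 60.0
clock: 47.35
eef_pos: [413.6, 356.3, 274.0]
tool_rot: [3.141, -0.001, 3.122]
force: [0.2, -0.7, -3.1]
width: 30.4
gripper_force: 60.1
clock: 47.6
eef_pos: [415.4, 352.9, 274.0]
tool_rot: [-3.14, 0.0, 3.116]
force: [0.1, -0.5, -3.0]
width: 30.6
gripper_force: 60.1
47.65 [415.3 353.2 274.1] [-179.9    0.   178.5] F [-0.5  0.5 -3.1] w 30.6 60.1 q7 0.29
135 [(195, 146), (197, 148), (199, 149), (201, 145), (203, 144), (205, 136), (207, 136), (209, 90), (211, 73), (213, 103), (215, 138), (217, 101), (219, 86), (221, 135), (223, 139), (225, 140), (227, 139), (229, 139), (231, 138), (233, 139)] [(280, 146), (282, 147), (284, 150), (286, 152), (288, 152), (290, 156), (292, 120), (294, 66), (296, 68), (298, 56), (300, 67), (302, 149), (304, 151), (306, 145), (308, 144), (310, 136), (312, 139), (314, 144), (316, 138), (318, 142)]
150 [(195, 71), (197, 68), (199, 67), (201, 72), (203, 70), (205, 69), (207, 70), (209, 69), (211, 67), (213, 66), (215, 62), (217, 51), (219, 44), (221, 60), (223, 65), (225, 64), (227, 67), (229, 115), (231, 138), (233, 141)] [(280, 148), (282, 146), (284, 145), (286, 149), (288, 148), (290, 126), (292, 66), (294, 63), (296, 65), (298, 48), (300, 95), (302, 149), (304, 140), (306, 138), (308, 139), (310, 135), (312, 133), (314, 137), (316, 140), (318, 139)]
[(95, 144), (98, 142), (101, 135), (104, 138), (107, 136), (110, 137), (113, 142), (116, 85), (119, 142), (122, 148), (125, 144), (128, 145), (131, 143), (134, 144), (137, 137), (140, 143), (143, 141), (146, 141), (149, 140)]
```

```bash

python3 -m handwheel '[[[0,0,0],[0,0,0.015],1],[[0,0,0],[0,0,0.03],1],[[0,0,0],[0,0,0.03],1],[[0,0,0],[0,0,0.03],1],[[0,0,0],[0,0,0.03],1]]' >/dev/null
python3 -m handwheel '[[[0,0,0],[0,0,0.02],1],[[0,0,0],[0,0,0.015],1],[[0,0,0],[0,0,0.01],1],[[0,0,0],[0,0,0.004],1],[[0,0,0],[0,0,0],1]]'
python3 -m handwheel '[[[0,0,0],[0,0,0.001],1],[[0,0,0],[0,0,0.001],1],[[0,0,0],[0,0,0],1],[[0,0,0],[0,0,0],1]]'
```

```text
clock: 48.53
eef_pos: [414.6, 354.4, 89.9]
tool_rot: [-3.141, -0.001, 3.118]
force: [0.7, -0.1, -3.2]
width: 30.3
gripper_force: 60.0
clock: 48.87
eef_pos: [414.9, 355.0, 89.0]
tool_rot: [3.141, 0.001, 3.118]
force: [-0.4, 0.4, -2.5]
width: 30.4
gripper_force: 60.0
```

```bash

python3 -m handwheel '[[[0,0,0],[0,0,0.001],1],[[0,0,0],[0,0,0.001],1],[[0,0,0],[0,0,0],1],[[0,0,0],[0,0,0],1]]'
python3 -m handwheel '[[[0,0,0],[0,0,0.001],1],[[0,0,0],[0,0,0],1],[[0,0,0],[0,0,0],1]]'
```

```text
clock: 49.2
eef_pos: [414.7, 354.9, 86.5]
tool_rot: [3.141, 0.0, 3.118]
force: [-0.6, -0.3, -0.9]
width: 30.3
gripper_force: 60.3
clock: 49.45
eef_pos: [414.8, 355.0, 86.4]
tool_rot: [3.142, 0.001, 3.118]
force: [-0.6, -2.0, 7.4]
width: 30.6
gripper_force: 60.8
```

```bash

python3 -m handwheel '[[[0,0,0],[0,0,0],0.7],[[0,0,0],[0,0,0],0.5],[[0,0,0],[0,0,0],0],[[0,0,0],[0,0,0],0],[[0,0,0],[0,0,0],0]]'
python3 -m handwheel '[[[0,0,0],[0,0,-0.02],0],[[0,0,0],[0,0,-0.04],0],[[0,0,0],[0,0,-0.04],0],[[0,0,0],[0,0,-0.04],0],[[0,0,0],[0,0,-0.04],0]]'>/dev/null
python3 -m handwheel '[[[0,0,0],[0,-0.015,-0.04],0],[[0,0,0],[0,-0.035,0],0],[[0,0,0],[0,-0.035,0],0],[[0,0,0],[0,-0.035,0],0],[[0,0,0],[0,-0.035,0],0]]' >/dev/null
python3 -m handwheel '[[[0,0,0],[0,-0.035,0],0],[[0,0,0],[0,-0.035,0],0],[[0,0,0],[0,-0.035,0],0],[[0,0,0],[0,-0.03,0],0],[[0,0,0],[0,0,0],0]]' 
python3 -m handwheel '[[[0,0,0],[0,0,0],0],[[0,0,0],[0,0,0],0],[[0,0,0],[0,0,0],0]]' 
python3 -c "
from h import *
t=grab('top');s=grab('scene');st();cv2.imwrite('pics/o.png',np.hstack([cv2.resize(t['bgr'][110:290,110:400],(450,300)),cv2.resize(s['bgr'],(350,300))]))"
```

```text
clock: 49.87
eef_pos: [414.6, 355.0, 85.3]
tool_rot: [3.141, -0.0, 3.118]
force: [-1.3, -0.5, 0.1]
width: 77.0
gripper_force: 0.0
clock: 51.12
eef_pos: [407.2, 58.2, 303.4]
tool_rot: [-3.137, -0.002, 3.109]
force: [-0.6, 0.2, -0.9]
width: 85.5
gripper_force: 0.0
clock: 51.37
eef_pos: [407.8, 66.8, 304.6]
tool_rot: [3.141, 0.001, 3.121]
force: [0.2, -0.5, 1.1]
width: 85.3
gripper_force: 0.0
51.47 [407.8  66.8 304.5] [180.    0.  178.8] F [-1.1 -0.3 -0.7] w 85.4 0.0 q7 0.92
```

View pics/o.png

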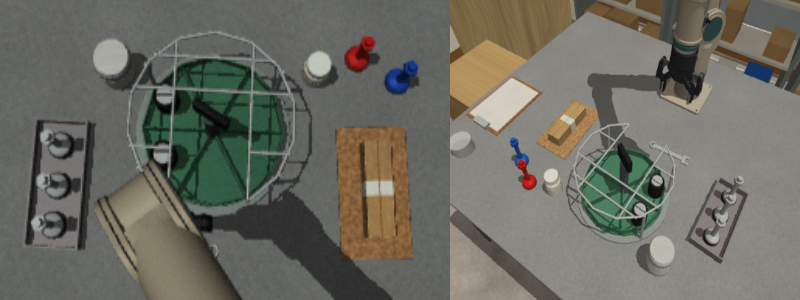

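The final view shows three feet upright in the tray at (58,143), (57,185) and (48,224). Two buffers still stand in the carousel and the carton lies on the board. The tin, jar and spanner are where they were.

```bash
python3 -c "from cell import ctrl;print(ctrl.finish_job())"
```

```text
the job is handed in; nothing more can be done
None
```

The job is done and handed in: the carton lies lengthwise on the cork board, all three feet present stand upright in the tray, and both buffers are still in the carousel; the final images show the tin, jar and spanner undisturbed.

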